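Stow the check weight and zero the scale's peak hand

TASK

The kitchen scale has just been checked. Take the metal check weight off the weighing plate and press it upright, all the way down to the bottom of the empty cutout in the foam of its case; then turn the scale's reset knob counter-clockwise until the peak hand is fully back at its zero stop. Leave the teaspoon and the mug where they are.

Things in the scene. Friction and masses are not known exactly. Their poses are not given: they have to be found in the camera images.
- scale: White dial scale, 225 x 150 mm, casing top 60 mm high, fixed. Origin: centre of its underside. The dial (100 mm across, face up) is on its -x half, the round steel weighing plate on its +x half (100 mm across, top at 80 mm, sinks about 4 mm under the weight). The zero mark and stop pin lie on the +x side of the dial, towards the plate. The thin grey load needle needs no attention.
- reset_knob (a joint): Angle (rad) of the black reset knob in the dial's centre and of the short black peak hand fixed to it. 0 = at the hard zero stop, hand and grip bar along the scale's +x, hand towards the plate; grows clockwise seen from above (up to 5), so the bar's world direction is the scale's yaw minus this angle. Starts at 1.3 to 2.7. Vertical axis, light friction (0.04 N m), stays where left.
- knob_grip (a point): On the knob's axis, 97 mm above the table, the height to grip: the knob is a disc 44 mm across (from 66 to 74 mm above the table) with an upright grip bar on it, 42 mm long, 14 mm thick, up to 104 mm above the table. Dial face: 62 mm above the table. The knob's axis is 56 mm from the scale's origin towards its -x, 122 mm from the plate's centre. A white line on the bar's top marks the hand's end.
- plate_center (a point): Centre of the top of the empty weighing plate, fixed in the scale. The weight starts within 20 mm of it.
- weight: Loose plain metal check weight, 0.2 kg: a cylinder 44 mm across and 34 mm high with a small chamfer at the foot, a neck 16 mm across above that and a round grip head 24 mm across from 44 to 62 mm above its underside. Origin: centre of its underside, z up.
- case: Low wooden case, 95 (x) x 180 (y) mm, 53 mm high, fixed, its lid (95 x 180 mm, 16 mm high) folded flat on the table on its +x side. Origin: centre of the tray half's underside. Black foam, top 50 mm above the table, with three round cutouts along y: the smallest (y = +53 mm) and the middle one (y = +9 mm) hold two smaller fixed metal weights, the largest (y = -50 mm) is empty.
- empty_cutout (a point): Centre of the empty cutout's mouth, level with the foam's top. 48 mm across, 24 mm deep (floor 26 mm above the table). Four yielding foam lips 10 mm below the mouth leave 41 mm, so the 44 mm weight sits snugly, does not sink by itself and takes a push of roughly 5 to 15 N. Fully down, its shoulder stands 10 mm and its head's top 38 mm above the foam.
- teaspoon: Loose steel teaspoon, 134 x 27 x 12 mm, lying on the table between scale and case. Origin: centre of its underside.
- mug: Loose patterned mug, 82 x 112 mm, 94 mm high, at the back left. Origin: underside.
Not all that is in view belongs to the job. What is meant by the weight is not orange, red or yellow, and is the smaller of those in its own colour.

How it is judged (in metres and radians):
On the way, in this order (a step that is already met when the one before it is completed fails the run):
1. the check weight is pressed fully down in the empty cutout (horizontal distance between weight and empty_cutout below 0.004 m and z of weight in the frame of empty_cutout below -0.0205 m and angle between weight's own z axis and vertical below 0.1 rad), for 0.2 s.
2. the reset knob is back at its zero stop (value of joint reset_knob below 0.06 rad), for 0.2 s.
At the end, for the whole second after the job is handed in: The check weight stands upright (within 0.1 rad) and still in the empty cutout, centred within 4 mm and its underside at least 20.5 mm below the foam's top (full depth is 24 mm), and the reset knob is within 0.06 rad of its zero stop (all of step 1 and linear speed of weight below 0.02 m/s and value of joint reset_knob below 0.06 rad); the robot touches nothing.
It fails at once if the teaspoon or the mug is moved by more than 20 mm (distance of any of teaspoon, mug from where it was at the start of the episode above 0.02 m).
It also fails if it takes over 67 s, if anything falls off the work surface, if the arm or the gripper's body presses on something with over 40 N, if the wrist force passes 120 N, or if a joint passes its speed limit or range.

ROBOT

A 6-joint arm with a two-finger parallel gripper is mounted at the origin on the work surface; the furniture and walls round the work are solid. World frame = base frame: x ahead of the robot, y to its left, z up, the work surface at z = 0. Lengths are in m, angles in degrees, forces in N, time in s.
With the tool pointing down it reaches from about 0.4 to 0.825 m from the base axis. Payload 7 kg.
Tool frame: the origin (TCP) lies between the finger pads; the fingertips stand 11 mm ahead of it and the grasp point (between the pads) lies 8 mm behind it (r.tcp_to_tips is the distance from the TCP to the fingertips, in m); x points along the fingers, y is the direction in which the jaws open and shut, and the axes are right-handed (so a half turn about x gives the same grasp; the last joint's range is limited). The gripper opens to 88 mm and grips with 3 to 60 N. Pads are 19 mm wide; open, the fingers measure 130 mm over their backs; the gripper's body (78 mm by 193 mm) begins 47 mm behind the grasp point.
Start: joints at [80.564, 20.546, 0.682, 0, -70.136, -16.507], TCP at [0.295, 0.607, 0.238] pointing down, gripper open.
Joint ranges: [-176.03, 176.03], [-82.01, 121.73], [-58.28, 71.71], [-173.87, 95.51], [-174.79, -0.11], [-173.66, 173.66]. Speed limits (degrees/s): [136.94, 136.94, 172.46, 180, 180, 180].

INTERFACE

Orientations are given as [roll, pitch, yaw] about the fixed x, y, z axes, in that order (R = Rz(yaw) Ry(pitch) Rx(roll)).
In Python, from plant import r gives the robot as it stands.
- The arm moves only by the tool arm_command, never from a script. Its argument "plan" is a list of rows, each an object of numbers: "dx", "dy", "dz": the shift along the tool's x, y, z each as a share of 0.02 m, from -1 to 1; "wx", "wy", "wz": the turn, a rotation vector about the tool's x, y, z each as a share of 0.08 rad, from -1 to 1. In form: [{"dx": .., "dy": .., "dz": .., "wx": .., "wy": .., "wz": ..}, ...]. A call has 1 to 20 rows; each row shifts and turns the pose as measured when the row begins, along the tool's axes as they then stand; what a row does not reach is not made up. A row lasts 1/12 s, in which the tool goes at most 41.7 mm and 7.16 degrees, less where a joint would pass 70% of its speed; a pose out of reach is approached as far as the arm can. A call with a number of a shift or a turn outside -1 to 1 is refused whole. A call with a gripper value outside its range is refused whole. "fingers" is the closure, from -1 (fully open) to 1 (shut), so that 0 is half open, set as the call begins (left out, the last holds). The fingers move at their own pace and stop on an object; "force" is the grip in N (left out, the last holds). Time passes only in rows, so rows that do not move let the fingers close. It gives the time, the measured TCP pose, the force and the opening at its end, in the units of the state.
- r.get_state(): the state, without advancing time (a new reading comes with each control period).
- r.capture(name): name is "scene" or "top"; returns (picture, depth): 420x560x3 uint8, red, green, blue; 420x560 float32, m along the optical axis (not along the pixel's ray), 0 where there is no reading.
- r.camera_model(name): a dict with "vertical_fov" (degrees; the focal length in pixels is half the picture's height over the tangent of half this angle, whatever the lens; pixels are square), "cx", "cy" (the principal point, pixels), "R" (3x3) and "t" (3): a world point X has camera coordinates R X + t. Camera axes: x right, y down, z forward; pixel columns grow to the right and rows downward; lengths in m; the calibration is good to about 2 mm. A picture is of the moment at which its call begins. camera_model takes no time and is no camera call.
- r.close_job(): hands the job in, once; it reports no verdict.
Trained networks look in the newest picture that a camera, given by its name, has taken for a name from the list of things; names that differ only in an ending like _2 or _b are one class to them, and where a whole thing is asked for, a point or a joint stands for the part that bears it (a point fixed in the world has none). Each returns a list of dicts, best first, with "score" (0 to 1); they miss things now and then, are a little off and sometimes report something else, mostly with a low value. They report only what shows in the picture. A call takes as long as a camera call. They do not tell look-alikes from the thing itself.
- r.cut_out(camera, query): "mask" (420x560 bool, what is visible of it) and "bbox" ([left, top, width, height] in pixels, round what is visible of it).
- r.spot_point(camera, query): "centre" ([column, row] in pixels: a listed point, or the origin of a listed thing).
The state is a dict: "time_s": time; "joints": joint angles; "qd": joint speeds; "joint_torque": joint torques, N m; "tcp_pos": TCP position; "eef_rot": TCP orientation; "contact_force": force on the tool from outside, world axes, zero at the start; "moment": the same for the moment, N m; "gripper_width": finger opening in m.
Only numpy, scipy, OpenCV 4.12 (cv2) and the standard library are available. Lean on these libraries where they do the work, as an engineer would, in place of code of your own. Each camera call takes 0.05 s, during which the arm holds its last target.

## Working session

There is one attempt and no reset: what is moved stays moved. The work goes in short steps, Python scripts to look and compute and a tool call to move; the robot and the scene stay as the last step left them, time stands still between calls to the robot, and variables do not carry over. Pictures are saved under pics/ and viewed, and the job is handed in when it is done.

Besides the shell and the picture viewer there is one more tool, called as name([rows], argument=value, ...), one row to a line, values as JSON. arm_command: Moves the arm, as the interface text tells. Shift numbers are shares of 0.02 m and turn numbers shares of 0.08 rad, none past 1 either way. Its arguments: {"type":"object","properties":{"plan":{"type":"array","items":{"type":"object","properties":{"dx":{"type":"number"},"dy":{"type":"number"},"dz":{"type":"number"},"wx":{"type":"number"},"wy":{"type":"number"},"wz":{"type":"number"}}}},"fingers":{"type":"number"},"force":{"type":"number"}},"required":["plan"]}

```bash
ls; mkdir -p pics
cat > h.py <<'E'
import numpy as np, cv2
from plant import r
from scipy.spatial.transform import Rotation as Ro
def save(n,img): cv2.imwrite('pics/'+n+'.png',cv2.cvtColor(img,cv2.COLOR_RGB2BGR))
def K(c):
    m=r.camera_model(c); f=210/np.tan(np.radians(m['vertical_fov'])/2); return m,f
def unp(c,u,v,d):
    m,f=K(c); pc=np.array([(u-m['cx'])/f*d,(v-m['cy'])/f*d,d]); return np.array(m['R']).T@(pc-np.array(m['t']))
def at_z(c,u,v,z):
    m,f=K(c); R=np.array(m['R']); o=-R.T@np.array(m['t']); ray=R.T@np.array([(u-m['cx'])/f,(v-m['cy'])/f,1]); return o+ray*(z-o[2])/ray[2]
def proj(c,X):
    m,f=K(c); p=np.array(m['R'])@X+np.array(m['t']); return p[:2]/p[2]*f+[m['cx'],m['cy']]
E
python3 - <<'E'
from h import *
for c in ('scene','top'):
    p,d=r.capture(c); save(c+'0',p); np.save(c+'0.npy',d); print(c,r.camera_model(c))
    for q in ('weight','scale','reset_knob','case','teaspoon','mug'):
        print(q,[(x['score'],x['bbox']) for x in r.cut_out(c,q)])
    for q in ('weight','knob_grip','plate_center','empty_cutout','scale','case'):
        print(q,[(x['score'],x['centre']) for x in r.spot_point(c,q)])
print(r.get_state())
E
```

```text
pics
scene {'vertical_fov': 51.23743403664537, 'cx': 280.2008618582165, 'cy': 205.00651541244673, 'R': array([[-0.68539638, -0.72794169,  0.01823984],
       [-0.48720393,  0.43982486, -0.75444445],
       [ 0.54116923, -0.52598002, -0.65611042]]), 't': array([0.44398879, 0.31459433, 0.61263689])}
weight [(0.88, [164.6, 262.9, 36.0, 48.8]), (0.78, [225.4, 195.8, 28.4, 38.1]), (0.69, [364.3, 259.2, 27.8, 35.2]), (0.6, [197.7, 296.4, 33.8, 49.7])]
scale [(0.59, [192.2, 207.2, 140.4, 125.0])]
reset_knob [(0.75, [272.7, 247.8, 34.5, 32.0])]
case [(0.82, [299.3, 144.5, 116.6, 68.9])]
teaspoon [(0.51, [302.3, 222.4, 57.5, 35.6])]
mug [(0.95, [145.6, 180.6, 49.0, 59.7]), (0.71, [269.4, 247.4, 33.3, 29.2]), (0.29, [301.2, 146.7, 114.2, 63.3])]
weight [(0.82, [236.4, 223.3]), (0.82, [377.0, 284.0]), (0.66, [158.1, 274.0]), (0.64, [183.5, 299.7]), (0.57, [219.5, 338.5])]
knob_grip [(0.79, [283.0, 254.8])]
plate_center [(0.75, [236.1, 222.8])]
empty_cutout [(0.87, [386.7, 162.1]), (0.69, [176.7, 222.5])]
scale [(0.56, [257.9, 273.3])]
case [(0.94, [369.2, 187.1])]
top {'vertical_fov': 48.849560
[... 961 characters left out ...]
2.1, 225.7])]
case [(0.62, [387.4, 219.7])]
{'time_s': 1.3, 'joints': array([ 8.05636693e+01,  2.05477041e+01,  6.81343095e-01,  9.47931794e-04,
       -7.01357440e+01, -1.65076645e+01]), 'qd': array([ 0.01030749,  0.04955097, -0.04143754, -0.00482252, -0.03983876,
        0.14130158]), 'joint_torque': array([ 4.93684056e-04, -5.82387829e+01,  2.93289864e+01,  7.00268805e+00,
        1.24355906e-02, -1.49782335e-05]), 'tcp_pos': array([0.29531175, 0.60694776, 0.23754436]), 'eef_rot': array([129.46187516,  89.99771403, -76.48179784]), 'contact_force': array([-0.22069985,  0.71572302,  0.65904768]), 'moment': array([-0.06230982, -0.02327156, -0.07267671]), 'gripper_width': 0.08782277178147918}
```

Run:
```python
import cv2
a=cv2.imread('pics/scene0.png');b=cv2.imread('pics/top0.png')
cv2.imwrite('pics/scene0c.png',cv2.resize(a[130:350,130:430],None,fx=2.6,fy=2.6,interpolation=cv2.INTER_CUBIC))
cv2.imwrite('pics/top0c.png',cv2.resize(b[80:320,130:450],None,fx=2.4,fy=2.4,interpolation=cv2.INTER_CUBIC))
```

```text
(no output)
```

View pics/scene0c.png

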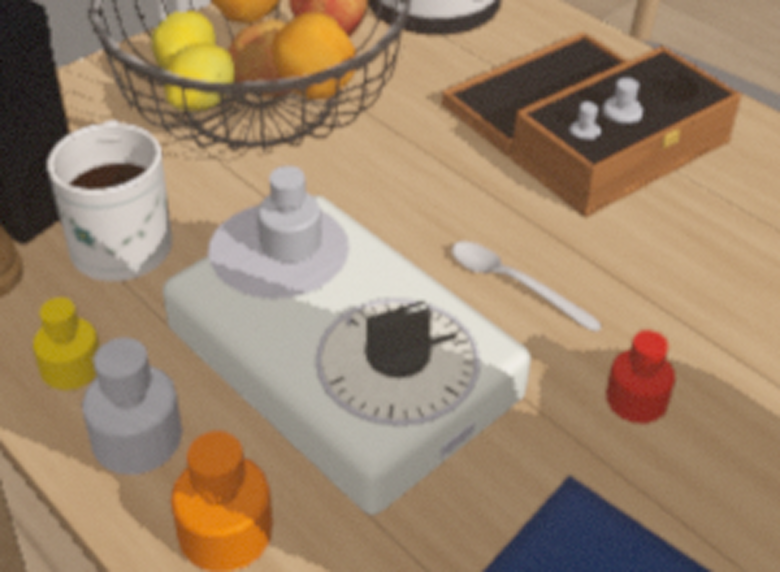

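View pics/top0c.png

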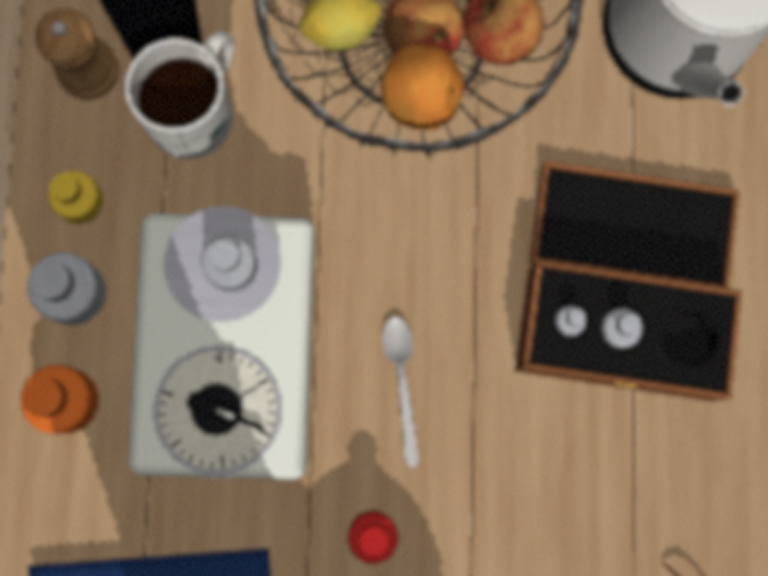

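View pics/top0.png

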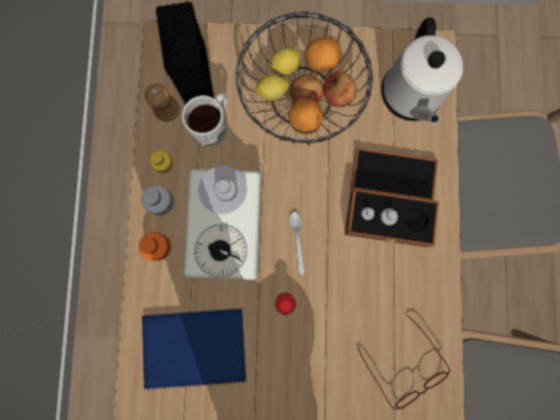

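The candidates are the grey weight on the plate (top 226,190), a larger grey one on the table (156,200), and orange (154,246), yellow (161,161) and red (286,303) ones. The smaller grey one, on the plate, fits the description. The peak hand points right and slightly down in the top view, at about (240,257).

Run:
```python
from h import *
import cv2
P={c:(cv2.imread(f'pics/{c}0.png'),np.load(c+'0.npy')) for c in('scene','top')}
b=P['top'][0]
a=cv2.resize(b[155:290,175:270],None,fx=4.4,fy=4.4,interpolation=cv2.INTER_CUBIC)
s=cv2.resize(P['scene'][0][185:285,200:320],None,fx=5,fy=5,interpolation=cv2.INTER_CUBIC)
cv2.imwrite('pics/topk.png',a); cv2.imwrite('pics/sck.png',s)
# point clouds
def cloud(c):
    m,f=K(c); d=P[c][1]; v,u=np.nonzero(d>0); dd=d[v,u]
    pc=np.c_[(u-m['cx'])/f*dd,(v-m['cy'])/f*dd,dd]; return (pc-np.array(m['t']))@np.array(m['R']),u,v
for c in ('top','scene'):
    X,u,v=cloud(c); np.savez(c+'_cl.npz',X=X,u=u,v=v)
    col=P[c][0][v,u][:,::-1].astype(int)
    # approx regions
    sc=at_z(c,*( (222,226) if c=='top' else (258,265)),.06); print(c,'scale approx',sc)
    for name,zlo,zhi in(('casing',.055,.0645),('plate',.071,.085),('head',.125,.16)):
        near=np.hypot(*(X[:,:2]-sc[:2]).T)<.16
        k=near&(X[:,2]>zlo)&(X[:,2]<zhi); Q=X[k]
        print(name,k.sum(),Q.mean(0),Q.min(0),Q.max(0))
        if name=='casing':
            print(cv2.minAreaRect(Q[:,:2].astype(np.float32)*1000))
    for q,z in (('weight',.1),('plate',.08)): pass
    for q in ('knob_grip','plate_center','empty_cutout','scale','case'):
        z={'knob_grip':.097,'plate_center':.08,'empty_cutout':.05}.get(q,0)
        for s_ in r.spot_point(c,q)[:1]: print(q,at_z(c,*s_['centre'],z))
    for x in r.cut_out(c,'reset_knob')[:1]:
        mk=x['mask'][v,u]; Q=X[mk]; k=Q[:,2]>.095; print('knobtop',k.sum(),Q[k].mean(0)); print(cv2.minAreaRect(Q[k][:,:2].astype(np.float32)*1000))
```

```text
top scale approx [0.5261348  0.15644836 0.06      ]
casing 5342 [0.51381166 0.15551007 0.05984121] [0.4219789  0.08299244 0.05501305] [0.64406383 0.30055553 0.06448188]
((532.9489135742188, 191.63265991210938), (221.8067169189453, 217.66163635253906), 0.16587382555007935)
plate 1898 [0.57458599 0.17834911 0.07602762] [0.45722921 0.10736584 0.07100497] [0.64781901 0.31151095 0.08498174]
head 137 [0.59614454 0.14772248 0.13606131] [0.58530158 0.13614362 0.12505842] [0.60776806 0.16012721 0.14060157]
knob_grip [0.47648085 0.15986341 0.097     ]
plate_center [0.59994311 0.15405791 0.08      ]
empty_cutout [ 0.55280813 -0.24341533  0.05      ]
scale [0.53160597 0.16358683 0.        ]
case [ 0.55520348 -0.19443594  0.        ]
knobtop 158 [0.47748292 0.15591798 0.10313166]
((477.6363525390625, 156.29669189453125), (41.382991790771484, 13.957846641540527), 69.2306137084961)
scene scale approx [0.50852991 0.18493258 0.06      ]
casing 5539 [0.50414251 0.17183334 0.05909566] [0.4194261  0.08563128 0.05500064] [0.64099067 0.31648714 0.06447581]
((530.147705078125, 201.10079956054688), (221.72738647460938, 230.48138427734375), 0.1902497261762619)
plate 2066 [0.55140202 0.21022916 0.0770484 ] [0.45208602 0.10992488 0.07102231] [0.64753067 0.3170305  0.08499836]
head 163 [0.59097298 0.15219923 0.13376279] [0.58147205 0.1376097  0.1252004 ] [0.60552956 0.16257748 0.13850576]
knob_grip [0.4727243  0.16093522 0.097     ]
plate_center [0.5986319  0.15901851 0.08      ]
empty_cutout [ 0.55078218 -0.24347698  0.05      ]
scale [0.53350774 0.16459462 0.        ]
case [ 0.55438801 -0.1955718   0.        ]
knobtop 201 [0.47243218 0.16087731 0.10119688]
((473.60284423828125, 160.0260772705078), (39.67131805419922, 13.620000839233398), 69.50874328613281)
```

View pics/topk.png

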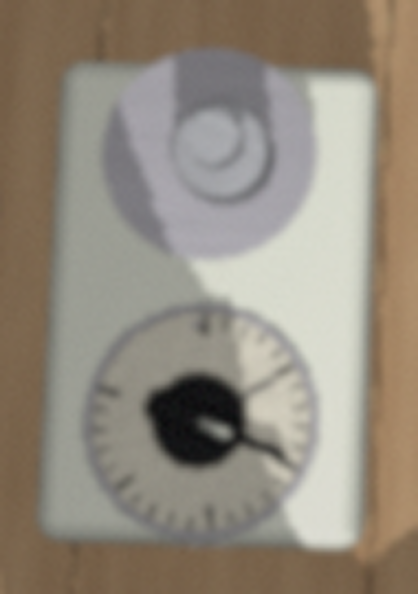

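View pics/sck.png

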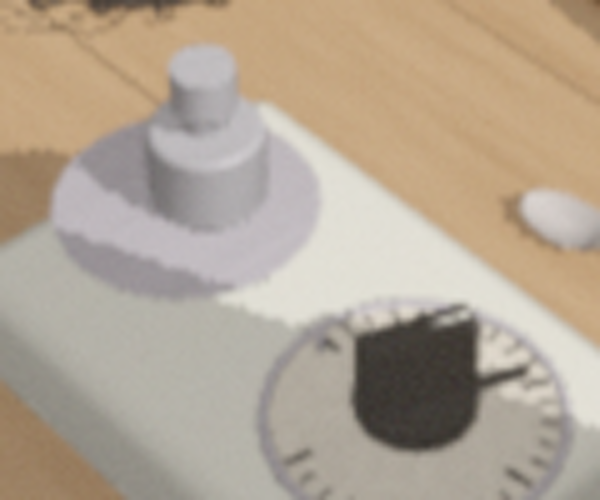

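```bash
python3 - <<'E'
from h import *
s=r.get_state(); M=Ro.from_euler('xyz',s['eef_rot'],degrees=True).as_matrix(); print(M.round(3)); print(s['time_s'])
for c in('top','scene'):
    z=np.load(c+'_cl.npz'); X=z['X']
    t=(abs(X[:,2])<.012)&(X[:,0]>.4)&(X[:,0]<.7)&(abs(X[:,1])<.4); print(c,'table z med',np.median(X[t,2]), 'lstsq',np.linalg.lstsq(np.c_[X[t,:2],np.ones(t.sum())],X[t,2],rcond=None)[0])
    # obstacles max height in grid x .55-.9
    for nm,x0,x1,y0,y1 in(('bowl',.62,.95,-.15,.14),('kettle',.62,.95,-.35,-.16),('mug',.65,.85,.12,.26)):
        k=(X[:,0]>x0)&(X[:,0]<x1)&(X[:,1]>y0)&(X[:,1]<y1)&(X[:,2]>.03); Q=X[k]
        print(nm,len(Q),'zmax',np.percentile(Q[:,2],99.5) if len(Q) else 0,'xmin@',[(h,Q[Q[:,2]>h][:,0].min().round(3)) for h in(.03,.08,.12,.18) if (Q[:,2]>h).any()])
    # case foam & rim
    k=(X[:,2]>.044)&(X[:,2]<.06)&(X[:,0]>.48)&(X[:,0]<.63)&(X[:,1]>-.32)&(X[:,1]<-.08)
    Q=X[k]; print('case',len(Q),cv2.minAreaRect(Q[:,:2].astype(np.float32)*1000), np.median(Q[:,2]))
    k=(X[:,2]>.015)&(X[:,2]<.043)&(X[:,0]>.51)&(X[:,0]<.6)&(X[:,1]>-.28)&(X[:,1]<-.21); print('hole pts',k.sum(),X[k].mean(0),X[k].min(0),X[k].max(0))
    k=(X[:,2]>.053)&(X[:,0]>.50)&(X[:,0]<.62)&(X[:,1]>-.32)&(X[:,1]<-.08)&(X[:,2]>.06);print('case weights zmax',X[k].max(0))
E
python3 - <<'E'
import cv2
a=cv2.imread('pics/top0.png')[180:255,340:450];b=cv2.imread('pics/scene0.png')[140:215,300:420]
cv2.imwrite('pics/caset.png',cv2.convertScaleAbs(cv2.resize(a,None,fx=7,fy=7,interpolation=cv2.INTER_CUBIC),alpha=2.5,beta=0))
cv2.imwrite('pics/cases.png',cv2.convertScaleAbs(cv2.resize(b,None,fx=6,fy=6,interpolation=cv2.INTER_CUBIC),alpha=2.5,beta=0))
E
```

```text
[[-0.    -0.438 -0.899]
 [-0.    -0.899  0.438]
 [-1.     0.    -0.   ]]
1.9
top table z med -0.0003902742287690311 lstsq [ 0.00869971 -0.00296785 -0.00451708]
bowl 7458 zmax 0.12207230721004451 xmin@ [(0.03, np.float64(0.62)), (0.08, np.float64(0.691)), (0.12, np.float64(0.739))]
kettle 5011 zmax 0.17199700368653553 xmin@ [(0.03, np.float64(0.73)), (0.08, np.float64(0.73)), (0.12, np.float64(0.73))]
mug 3820 zmax 0.1890074187136762 xmin@ [(0.03, np.float64(0.707)), (0.08, np.float64(0.707)), (0.12, np.float64(0.799)), (0.18, np.float64(0.799))]
case 3453 ((556.0750122070312, -195.8439178466797), (180.7694854736328, 97.75165557861328), 83.13653564453125) 0.0496454067375631
hole pts 375 [ 0.55304846 -0.25073084  0.02692006] [ 0.52927162 -0.27048413  0.02025813] [ 0.58942798 -0.22531105  0.04296231]
case weights zmax [ 0.5688661  -0.13623487  0.07962891]
scene table z med -0.001205253239624784 lstsq [ 0.00773852 -0.00262627 -0.00439926]
bowl 4880 zmax 0.12058570685423116 xmin@ [(0.03, np.float64(0.62)), (0.08, np.float64(0.688)), (0.12, np.float64(0.74))]
kettle 3088 zmax 0.17015087690785377 xmin@ [(0.03, np.float64(0.726)), (0.08, np.float64(0.726)), (0.12, np.float64(0.726))]
mug 4317 zmax 0.1870058011165653 xmin@ [(0.03, np.float64(0.702)), (0.08, np.float64(0.702)), (0.12, np.float64(0.796)), (0.18, np.float64(0.796))]
case 1908 ((552.6256103515625, -193.5223388671875), (182.64736938476562, 98.94799041748047), 82.88938903808594) 0.048633506971205
hole pts 161 [ 0.55724075 -0.26036411  0.03247361] [ 0.52932854 -0.27005528  0.02199352] [ 0.57282302 -0.24110291  0.04275585]
case weights zmax [ 0.56727306 -0.13393579  0.07752855]
```

View pics/caset.png

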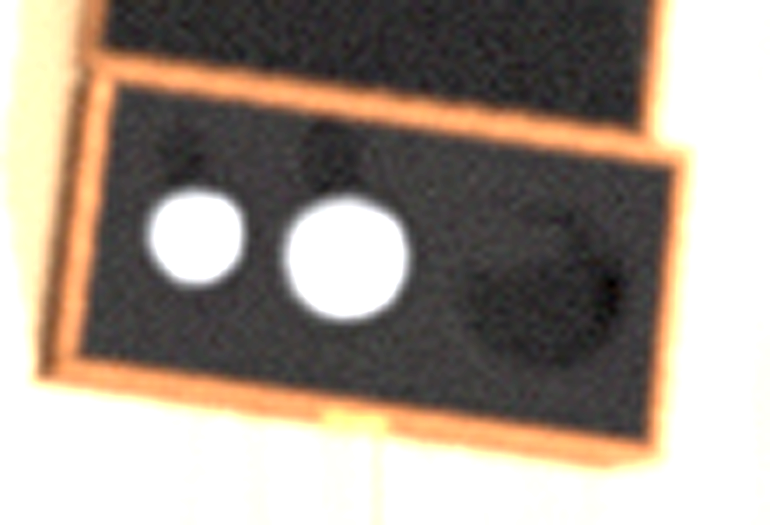

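View pics/cases.png

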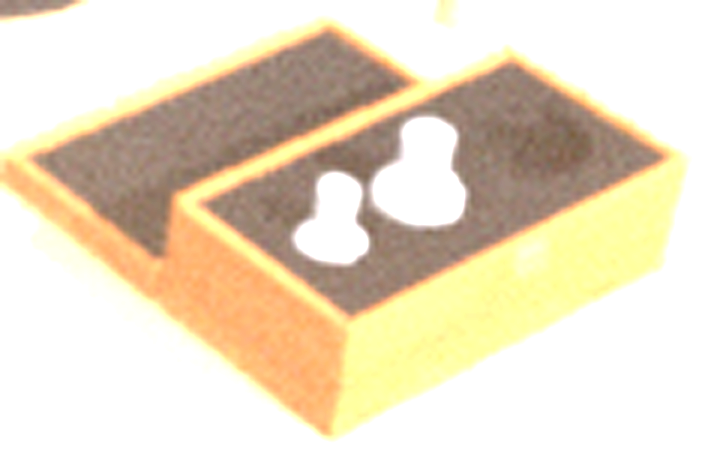

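arm_command([
  {"dy": 0.6,"dz": -1},
  {"dy": 0.6,"dz": -1},
  {"dy": 0.6,"dz": -1},
  {"dy": 0.6,"dz": -1},
  {"dy": 0.6,"dz": -1},
  {"dy": 0.6,"dz": -1},
  {"dy": 0.6,"dz": -1},
  {"dy": 0.6,"dz": -1},
  {"dy": 0.6,"dz": -1},
  {"dy": 0.6,"dz": -1},
  {"dy": 0.6,"dz": -1},
  {"dy": 0.6,"dz": -1},
  {"dy": 0.6,"dz": -1},
  {"dy": 0.6,"dz": -1},
  {"dy": 0.6,"dz": -1},
  {"dy": 0.6,"dz": -1},
  {"dy": 0.6,"dz": -1},
  {"dy": 0.6,"dz": -1},
], fingers=-1, force=40)

```text
schema error: expected keys dx, dy, dz, wx, wy, wz
```

arm_command([
  {"wx": 1},
  {"wx": 1},
  {"wx": 1},
  {"wx": 1},
  {"wx": 1},
  {"wx": 1},
  {"wx": 1},
  {"wx": 1},
  {"wx": 1},
  {"wx": 1},
  {"wx": 1},
  {"wx": 1},
  {"wx": 1},
  {"wx": 1},
  {"wx": 1},
  {"wx": 0.5},
])

```text
schema error: expected keys dx, dy, dz, wx, wy, wz
```

```bash
cat >> h.py <<'E'
def togo(x,y,z=None,a=None):
    s=r.get_state(); M=Ro.from_euler('xyz',s['eef_rot'],degrees=True).as_matrix(); p=s['tcp_pos']
    d=np.array([x,y,p[2] if z is None else z])-p; ang=np.degrees(np.arctan2(M[1,1],M[0,1]))
    print('t',s['time_s'],'pos',p.round(4),'jaw',ang.round(2),'tilt',M[:,0].round(3),'q6',s['joints'][5].round(1),'F',s['contact_force'].round(1),'w',s['gripper_width'].round(4))
    print('tool shares', (M.T@d/.02).round(2), 'wx shares', None if a is None else round(-np.radians((a-ang+180)%360-180)/.08,2))
E
python3 -c "
from h import *
togo(.594,.150,.125,173)
for c,u,v in (('top',226.5,191.3),('scene',236.4,223.3)): print(at_z(c,u,v,.076))
"
```

```text
Traceback (most recent call last):
  File "h.py", line 16, in togo
    print('t',s['time_s'],'pos',p.round(4),'jaw',ang.round(2),'tilt',M[:,0].round(3),'q6',s['joints'][5].round(1),'F',s['contact_force'].round(1),'w',s['gripper_width'].round(4))
                                                                                                                                                      ^^^^^^^^^^^^^^^^^^^^^^^^
AttributeError: 'float' object has no attribute 'round'
```

arm_command([
  {"dx": 0,"dy": 0.6,"dz": -1,"wx": 0,"wy": 0,"wz": 0},
  {"dx": 0,"dy": 0.6,"dz": -1,"wx": 0,"wy": 0,"wz": 0},
  {"dx": 0,"dy": 0.6,"dz": -1,"wx": 0,"wy": 0,"wz": 0},
  {"dx": 0,"dy": 0.6,"dz": -1,"wx": 0,"wy": 0,"wz": 0},
  {"dx": 0,"dy": 0.6,"dz": -1,"wx": 0,"wy": 0,"wz": 0},
  {"dx": 0,"dy": 0.6,"dz": -1,"wx": 0,"wy": 0,"wz": 0},
  {"dx": 0,"dy": 0.6,"dz": -1,"wx": 0,"wy": 0,"wz": 0},
  {"dx": 0,"dy": 0.6,"dz": -1,"wx": 0,"wy": 0,"wz": 0},
  {"dx": 0,"dy": 0.6,"dz": -1,"wx": 0,"wy": 0,"wz": 0},
  {"dx": 0,"dy": 0.6,"dz": -1,"wx": 0,"wy": 0,"wz": 0},
  {"dx": 0,"dy": 0.6,"dz": -1,"wx": 0,"wy": 0,"wz": 0},
  {"dx": 0,"dy": 0.6,"dz": -1,"wx": 0,"wy": 0,"wz": 0},
  {"dx": 0,"dy": 0.6,"dz": -1,"wx": 0,"wy": 0,"wz": 0},
  {"dx": 0,"dy": 0.6,"dz": -1,"wx": 0,"wy": 0,"wz": 0},
  {"dx": 0,"dy": 0.6,"dz": -1,"wx": 0,"wy": 0,"wz": 0},
  {"dx": 0,"dy": 0.6,"dz": -1,"wx": 0,"wy": 0,"wz": 0},
  {"dx": 0,"dy": 0.6,"dz": -1,"wx": 0,"wy": 0,"wz": 0},
  {"dx": 0,"dy": 0.6,"dz": -1,"wx": 0,"wy": 0,"wz": 0},
], fingers=-1, force=40)

```text
time_s: 3.4
tcp_pos: [0.5324, 0.2433, 0.2385]
eef_rot: [-106.6, 89.8, 47.9]
contact_force: [0.0, 1.1, 0.7]
gripper_width: 0.0878
```

arm_command([
  {"dx": 0,"dy": 0,"dz": 0,"wx": 1,"wy": 0,"wz": 0},
  {"dx": 0,"dy": 0,"dz": 0,"wx": 1,"wy": 0,"wz": 0},
  {"dx": 0,"dy": 0,"dz": 0,"wx": 1,"wy": 0,"wz": 0},
  {"dx": 0,"dy": 0,"dz": 0,"wx": 1,"wy": 0,"wz": 0},
  {"dx": 0,"dy": 0,"dz": 0,"wx": 1,"wy": 0,"wz": 0},
  {"dx": 0,"dy": 0,"dz": 0,"wx": 1,"wy": 0,"wz": 0},
  {"dx": 0,"dy": 0,"dz": 0,"wx": 1,"wy": 0,"wz": 0},
  {"dx": 0,"dy": 0,"dz": 0,"wx": 1,"wy": 0,"wz": 0},
  {"dx": 0,"dy": 0,"dz": 0,"wx": 1,"wy": 0,"wz": 0},
  {"dx": 0,"dy": 0,"dz": 0,"wx": 1,"wy": 0,"wz": 0},
  {"dx": 0,"dy": 0,"dz": 0,"wx": 1,"wy": 0,"wz": 0},
  {"dx": 0,"dy": 0,"dz": 0,"wx": 1,"wy": 0,"wz": 0},
  {"dx": 0,"dy": 0,"dz": 0,"wx": 1,"wy": 0,"wz": 0},
  {"dx": 0,"dy": 0,"dz": 0,"wx": 1,"wy": 0,"wz": 0},
  {"dx": 0,"dy": 0,"dz": 0,"wx": 1,"wy": 0,"wz": 0},
  {"dx": 0,"dy": 0,"dz": 0,"wx": 0.5,"wy": 0,"wz": 0},
])

```text
time_s: 4.73
tcp_pos: [0.5355, 0.2374, 0.24]
eef_rot: [-40.4, 89.6, 39.2]
contact_force: [0.3, -0.2, 0.2]
gripper_width: 0.0875
```

```bash
sed -i "s/s\['gripper_width'\].round(4)/round(s['gripper_width'],4)/" h.py
python3 -c "
from h import *
togo(.594,.150,.125,173)
for c,u,v in (('top',226.5,191.3),('scene',236.4,223.3)): print(at_z(c,u,v,.076))
"
```

```text
t 4.7333 pos [0.5355 0.2374 0.24  ] jaw 169.56 tilt [ 0.005  0.004 -1.   ] q6 -53.5 F [ 0.3 -0.2  0.2] w 0.0875
tool shares [ 5.75 -3.64 -3.8 ] wx shares -0.75
[0.5952449  0.14865154 0.076     ]
[0.60064931 0.15692723 0.076     ]
```

arm_command([
  {"dx": 0,"dy": -0.9,"dz": -0.95,"wx": -0.2,"wy": 0,"wz": 0},
  {"dx": 0,"dy": -0.9,"dz": -0.95,"wx": -0.2,"wy": 0,"wz": 0},
  {"dx": 0,"dy": -0.9,"dz": -0.95,"wx": -0.2,"wy": 0,"wz": 0},
  {"dx": 0,"dy": -0.9,"dz": -0.95,"wx": -0.2,"wy": 0,"wz": 0},
  {"dx": 1,"dy": 0,"dz": 0,"wx": 0,"wy": 0,"wz": 0},
  {"dx": 1,"dy": 0,"dz": 0,"wx": 0,"wy": 0,"wz": 0},
  {"dx": 0,"dy": 0,"dz": 0,"wx": 0,"wy": 0,"wz": 0},
  {"dx": 0,"dy": 0,"dz": 0,"wx": 0,"wy": 0,"wz": 0},
])

```text
time_s: 5.4
tcp_pos: [0.5985, 0.1479, 0.2013]
eef_rot: [-50.6, 89.4, 32.8]
contact_force: [0.1, -0.1, 0.2]
gripper_width: 0.0877
```

```bash
python3 -c "
from h import *
togo(.595,.150,.125,173); print(r.get_state()['joints'].round(1))
for c in ('top','scene'):
    p,d=r.capture(c); save('g1'+c,p); u,v=proj(c,np.array([.595,.15,.13])).astype(int); print(c,u,v); save('g1'+c+'c',cv2.resize(p[v-60:v+60,u-75:u+75],None,fx=5,fy=5,interpolation=cv2.INTER_CUBIC))
"
```

```text
t 5.4 pos [0.5985 0.1479 0.2013] jaw 173.32 tilt [ 0.009  0.006 -1.   ] q6 -38.7 F [ 0.1 -0.1  0.2] w 0.0877
tool shares [3.81 0.22 0.06] wx shares 0.07
[ 32.   16.2 -10.5  -0.  -62.7 -38.7]
top 222 186
scene 240 200
```

```bash
cat >> h.py <<'E'
_t=togo
def togo(*a,**k):
    _t(*a,**k); s=r.get_state(); M=Ro.from_euler('xyz',s['eef_rot'],degrees=True).as_matrix()
    print('level wx,wy,wz shares',(M.T@np.cross(M[:,0],[0,0,-1])/.08).round(2))
E
python3 -c "
from h import *
togo(.595,.150,.125,173)"
```

```text
t 5.5 pos [0.5984 0.1484 0.2017] jaw 173.35 tilt [ 0.01   0.007 -1.   ] q6 -38.7 F [-0.1 -0.3  0.1] w 0.0879
tool shares [3.83 0.21 0.03] wx shares 0.08
level wx,wy,wz shares [-0.    0.1   0.11]
```

View pics/g1topc.png

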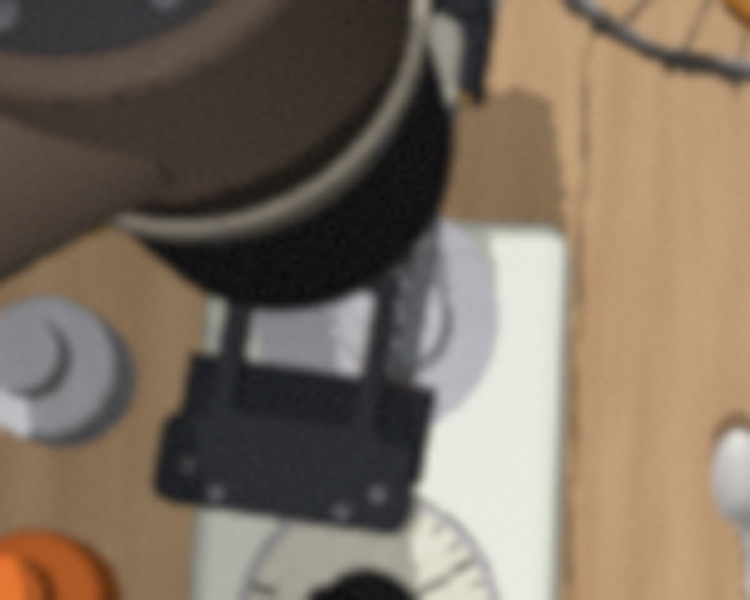

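View pics/g1scenec.png

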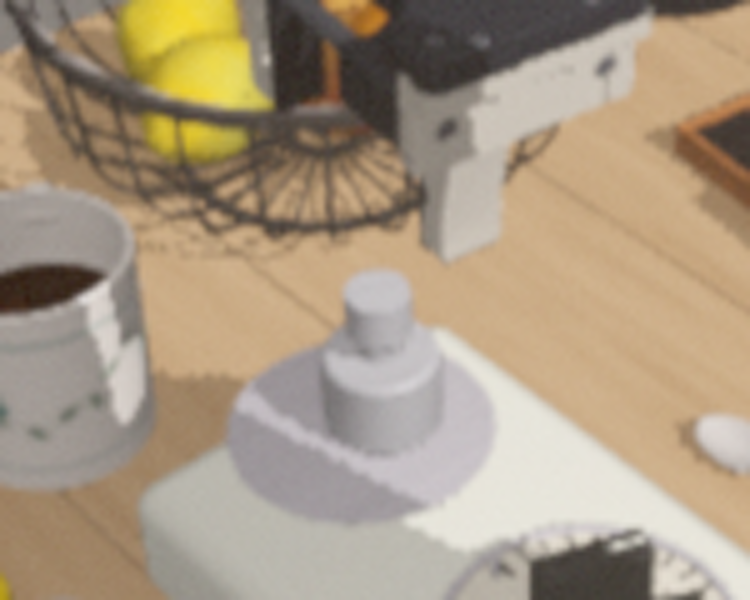

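```bash
python3 -c "
from h import *
s=r.get_state(); M=Ro.from_euler('xyz',s['eef_rot'],degrees=True).as_matrix(); p=s['tcp_pos']
for y in(.044,-.044): print((proj('scene',p+M@[.011,y,0])-[165,140])*5)
print('head top centre', (proj('scene',np.array([.595,.15,.138]))-[165,140])*5)
X=unp('scene',165+378/5,140+285/5,np.load('scene0.npy')[197,240]);print(X)
"
```

```text
[437.92501825 226.79867715]
[296.10521285  96.12390854]
head top centre [374.27153882 286.59654312]
[0.59652911 0.14716126 0.13618226]
```

arm_command([
  {"dx": 0.9,"dy": 0.1,"dz": 0,"wx": 0,"wy": 0.1,"wz": 0.1},
  {"dx": 0.9,"dy": 0.1,"dz": 0,"wx": 0,"wy": 0,"wz": 0},
  {"dx": 0.9,"dy": 0,"dz": 0,"wx": 0,"wy": 0,"wz": 0},
  {"dx": 0.7,"dy": 0,"dz": 0,"wx": 0,"wy": 0,"wz": 0},
  {"dx": 0.2,"dy": 0,"dz": 0,"wx": 0,"wy": 0,"wz": 0},
  {"dx": 0,"dy": 0,"dz": 0,"wx": 0,"wy": 0,"wz": 0},
])

```text
time_s: 6.0
tcp_pos: [0.5978, 0.1534, 0.1348]
eef_rot: [-63.5, 89.3, 20.1]
contact_force: [0.3, -0.0, 0.1]
gripper_width: 0.0875
```

```bash
python3 -c "
from h import *
togo(.5955,.149,.125,173)
c='scene'
p,d=r.capture(c); u,v=proj(c,np.array([.595,.15,.13])).astype(int); print(c,u,v); save('g2'+c+'c',cv2.resize(p[v-60:v+60,u-75:u+75],None,fx=5,fy=5,interpolation=cv2.INTER_CUBIC))
"
```

```text
t 6.0 pos [0.5978 0.1534 0.1348] jaw 173.62 tilt [ 0.012  0.004 -1.   ] q6 -39.1 F [ 0.3 -0.   0.1] w 0.0875
tool shares [ 0.49  0.1  -0.24] wx shares 0.14
level wx,wy,wz shares [-0.    0.07  0.14]
scene 240 200
```

View pics/g2scenec.png

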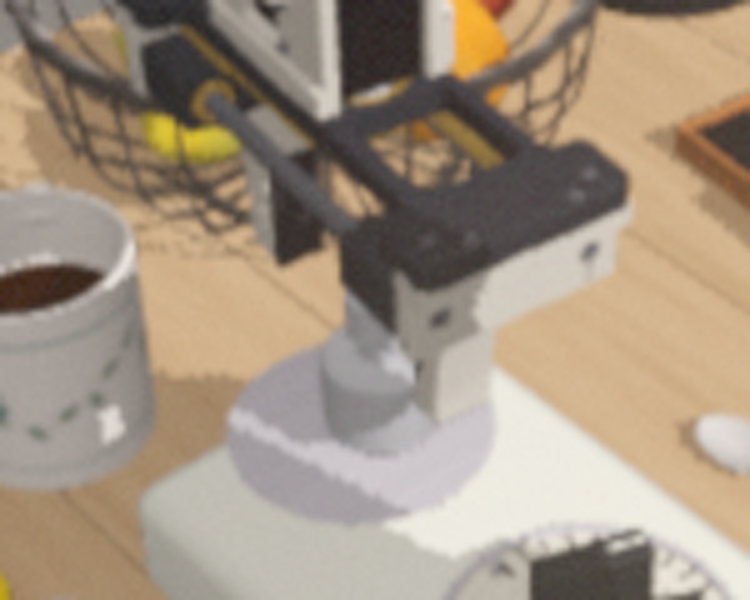

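arm_command([
  {"dx": 0.4,"dy": 0.1,"dz": -0.2,"wx": 0,"wy": 0.07,"wz": 0.14},
  {"dx": 0.15,"dy": 0,"dz": -0.05,"wx": 0,"wy": 0,"wz": 0.05},
  {"dx": 0,"dy": 0,"dz": 0,"wx": 0,"wy": 0,"wz": 0},
])

```text
time_s: 6.3
tcp_pos: [0.5967, 0.1496, 0.1266]
eef_rot: [28.2, 89.9, 112.0]
contact_force: [-0.9, 0.3, -0.1]
gripper_width: 0.0874
```

```bash
python3 -c "
from h import *
togo(.5955,.149,.125,173)
"
```

```text
t 6.3 pos [0.5967 0.1496 0.1266] jaw 173.71 tilt [-0.001  0.002 -1.   ] q6 -38.4 F [-0.9  0.3 -0.1] w 0.0874
tool shares [ 0.08  0.06 -0.04] wx shares 0.15
level wx,wy,wz shares [ 0.    0.03 -0.01]
```

arm_command([
  {"dx": 0.05,"dy": 0.05,"dz": -0.02,"wx": 0,"wy": 0,"wz": 0},
  {"dx": 0,"dy": 0,"dz": 0,"wx": 0,"wy": 0,"wz": 0},
  {"dx": 0,"dy": 0,"dz": 0,"wx": 0,"wy": 0,"wz": 0},
  {"dx": 0,"dy": 0,"dz": 0,"wx": 0,"wy": 0,"wz": 0},
  {"dx": 0,"dy": 0,"dz": 0,"wx": 0,"wy": 0,"wz": 0},
  {"dx": 0,"dy": 0,"dz": 0,"wx": 0,"wy": 0,"wz": 0},
  {"dx": 0,"dy": 0,"dz": 0,"wx": 0,"wy": 0,"wz": 0},
  {"dx": 0,"dy": 0,"dz": 0,"wx": 0,"wy": 0,"wz": 0},
], fingers=1, force=40)

```text
time_s: 6.97
tcp_pos: [0.5966, 0.1494, 0.1273]
eef_rot: [-17.9, 89.8, 65.8]
contact_force: [-0.1, -0.0, -0.7]
gripper_width: 0.04
```

```bash
python3 -c "
from h import *
togo(.55,-.244,.2,173)
"
```

```text
t 6.9667 pos [0.5966 0.1494 0.1273] jaw 173.68 tilt [ 0.002  0.003 -1.   ] q6 -38.4 F [-0.1 -0.  -0.7] w 0.04
tool shares [ -3.71   0.15 -19.79] wx shares 0.15
level wx,wy,wz shares [-0.    0.04  0.01]
```

Still closing (40 mm), so I'm waiting for it to finish.

arm_command([
  {"dx": 0.08,"dy": 0,"dz": 0,"wx": 0,"wy": 0.03,"wz": 0},
  {"dx": 0,"dy": 0,"dz": 0,"wx": 0,"wy": 0,"wz": 0},
  {"dx": 0,"dy": 0,"dz": 0,"wx": 0,"wy": 0,"wz": 0},
  {"dx": 0,"dy": 0,"dz": 0,"wx": 0,"wy": 0,"wz": 0},
  {"dx": 0,"dy": 0,"dz": 0,"wx": 0,"wy": 0,"wz": 0},
  {"dx": 0,"dy": 0,"dz": 0,"wx": 0,"wy": 0,"wz": 0},
])

```text
time_s: 7.47
tcp_pos: [0.5968, 0.1494, 0.1255]
eef_rot: [-62.4, 89.9, 21.3]
contact_force: [0.4, 0.2, 0.4]
gripper_width: 0.023
```

```bash
python3 -c "
from h import *
togo(.55,-.244,.2,173)
"
```

```text
t 7.4667 pos [0.5968 0.1494 0.1255] jaw 173.69 tilt [ 0.001  0.001 -1.   ] q6 -38.6 F [0.4 0.2 0.4] w 0.023
tool shares [ -3.74   0.16 -19.81] wx shares 0.15
level wx,wy,wz shares [-0.    0.01  0.02]
```

arm_command([
  {"dx": 0,"dy": 0,"dz": 0,"wx": 0,"wy": 0,"wz": 0},
  {"dx": -0.4,"dy": 0,"dz": 0,"wx": 0,"wy": 0,"wz": 0},
  {"dx": -0.9,"dy": 0,"dz": 0,"wx": 0,"wy": 0,"wz": 0},
  {"dx": -0.9,"dy": 0,"dz": 0,"wx": 0,"wy": 0,"wz": 0},
  {"dx": -0.9,"dy": 0,"dz": 0,"wx": 0,"wy": 0,"wz": 0},
  {"dx": -0.9,"dy": 0,"dz": 0,"wx": 0,"wy": 0,"wz": 0},
  {"dx": 0,"dy": 0,"dz": 0,"wx": 0,"wy": 0,"wz": 0},
])

```text
time_s: 8.05
tcp_pos: [0.5942, 0.1483, 0.2078]
eef_rot: [118.7, 89.6, -157.7]
contact_force: [0.8, 0.5, -1.1]
gripper_width: 0.0227
```

```bash
python3 -c "
from h import *
togo(.55,-.244,.2,173)
c='scene'
p,d=r.capture(c); u,v=proj(c,np.array([.595,.15,.17])).astype(int); print(c,u,v); save('g3'+c+'c',cv2.resize(p[v-60:v+60,u-75:u+75],None,fx=5,fy=5,interpolation=cv2.INTER_CUBIC))
"
```

```text
t 8.05 pos [0.5942 0.1483 0.2078] jaw 173.65 tilt [-0.006 -0.002 -1.   ] q6 -38.6 F [ 0.8  0.5 -1.1] w 0.0227
tool shares [  0.45   0.02 -19.74] wx shares 0.14
level wx,wy,wz shares [-0.   -0.04 -0.07]
scene 239 182
```

View pics/g3scenec.png

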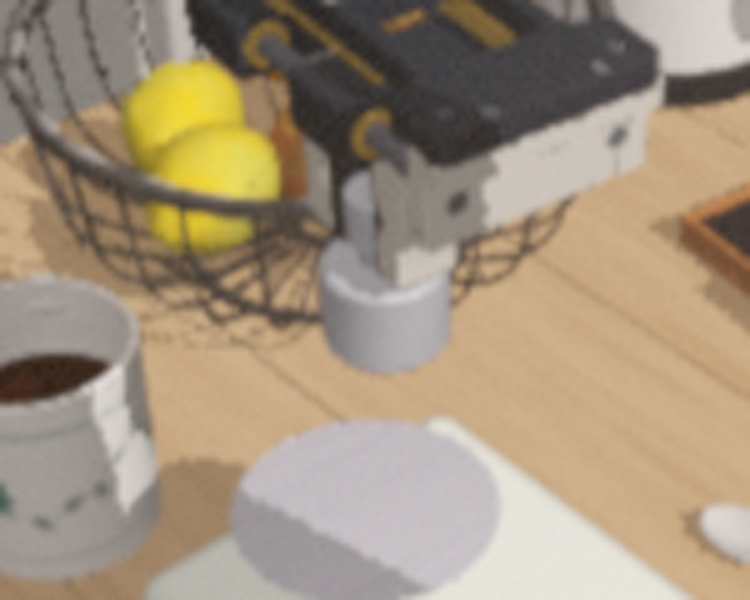

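```bash
python3 -c "
from h import *
for dz in (-13,-8,-4,0,4,8,13): print(dz,(proj('scene',np.array([.5942,.1483,.176])+dz/1000*np.array([.11,.99,0]))-[164,122])*5)
"
```

```text
-13 [411.89621783 275.97082063]
-8 [399.66438931 281.15587183]
-4 [389.82422866 285.32709911]
0 [379.93505418 289.51910327]
4 [369.99649874 293.73203993]
8 [360.00819154 297.96606628]
13 [347.45227323 303.28849859]
```

arm_command([
  {"dx": 0,"dy": 0,"dz": -1,"wx": 0.1,"wy": -0.04,"wz": -0.07},
  {"dx": 0,"dy": 0,"dz": -1,"wx": 0,"wy": 0,"wz": 0},
  {"dx": 0,"dy": 0,"dz": -1,"wx": 0,"wy": 0,"wz": 0},
  {"dx": 0,"dy": 0,"dz": -1,"wx": 0,"wy": 0,"wz": 0},
  {"dx": 0,"dy": 0,"dz": -1,"wx": 0,"wy": 0,"wz": 0},
  {"dx": 0,"dy": 0,"dz": -1,"wx": 0,"wy": 0,"wz": 0},
  {"dx": 0,"dy": 0,"dz": -1,"wx": 0,"wy": 0,"wz": 0},
  {"dx": 0,"dy": 0,"dz": -1,"wx": 0,"wy": 0,"wz": 0},
  {"dx": 0,"dy": 0,"dz": -1,"wx": 0,"wy": 0,"wz": 0},
  {"dx": 0,"dy": 0,"dz": -1,"wx": 0,"wy": 0,"wz": 0},
  {"dx": 0,"dy": 0,"dz": -1,"wx": 0,"wy": 0,"wz": 0},
  {"dx": 0,"dy": 0,"dz": -1,"wx": 0,"wy": 0,"wz": 0},
  {"dx": 0,"dy": 0,"dz": -1,"wx": 0,"wy": 0,"wz": 0},
  {"dx": 0,"dy": 0,"dz": -1,"wx": 0,"wy": 0,"wz": 0},
  {"dx": 0,"dy": 0,"dz": -1,"wx": 0,"wy": 0,"wz": 0},
  {"dx": 0,"dy": 0,"dz": -1,"wx": 0,"wy": 0,"wz": 0},
  {"dx": 0,"dy": 0,"dz": -1,"wx": 0,"wy": 0,"wz": 0},
  {"dx": 0,"dy": 0,"dz": -1,"wx": 0,"wy": 0,"wz": 0},
  {"dx": 0,"dy": 0,"dz": -0.5,"wx": 0,"wy": 0,"wz": 0},
  {"dx": 0,"dy": 0,"dz": 0,"wx": 0,"wy": 0,"wz": 0},
])

```text
time_s: 9.77
tcp_pos: [0.5313, -0.2338, 0.1839]
eef_rot: [89.5, 87.9, 172.5]
contact_force: [0.1, 0.6, -2.6]
gripper_width: 0.0226
```

```bash
python3 -c "
from h import *
togo(.55,-.244,.15,173)
"
```

```text
t 9.7667 pos [ 0.5313 -0.2338  0.1839] jaw 173.04 tilt [-0.036  0.005 -0.999] q6 -2.4 F [ 0.1  0.6 -2.6] w 0.0226
tool shares [ 1.66 -1.05 -0.39] wx shares 0.01
level wx,wy,wz shares [ 0.    0.   -0.45]
```

arm_command([
  {"dx": 0,"dy": -0.6,"dz": -0.2,"wx": 0,"wy": 0,"wz": -0.4},
  {"dx": 0.5,"dy": -0.4,"dz": -0.2,"wx": 0,"wy": 0,"wz": -0.05},
  {"dx": 0.5,"dy": 0,"dz": 0,"wx": 0,"wy": 0,"wz": 0},
  {"dx": 0,"dy": 0,"dz": 0,"wx": 0,"wy": 0,"wz": 0},
  {"dx": 0,"dy": 0,"dz": 0,"wx": 0,"wy": 0,"wz": 0},
])

```text
time_s: 10.18
tcp_pos: [0.5487, -0.2426, 0.1579]
eef_rot: [71.4, 89.6, 154.3]
contact_force: [0.7, -0.4, -0.7]
gripper_width: 0.023
```

```bash
python3 -c "
from h import *
togo(.55,-.244,.15,173)
for c in('scene','top'):
    p,d=r.capture(c); np.save('h1'+c,d);cv2.imwrite('pics/h1'+c+'raw.png',p[...,::-1]); u,v=proj(c,np.array([.552,-.24,.07])).astype(int); u=min(u,560-75);print(c,u,v); save('h1'+c+'c',cv2.convertScaleAbs(cv2.resize(p[v-60:v+60,u-75:u+75],None,fx=5,fy=5,interpolation=cv2.INTER_CUBIC),alpha=1.7))
"
```

```text
t 10.1833 pos [ 0.5487 -0.2426  0.1579] jaw 172.94 tilt [-0.006  0.003 -1.   ] q6 -1.7 F [ 0.7 -0.4 -0.7] w 0.023
tool shares [ 0.39 -0.08 -0.06] wx shares -0.01
level wx,wy,wz shares [-0.    0.03 -0.08]
scene 386 155
top 418 218
```

View pics/h1scenec.png

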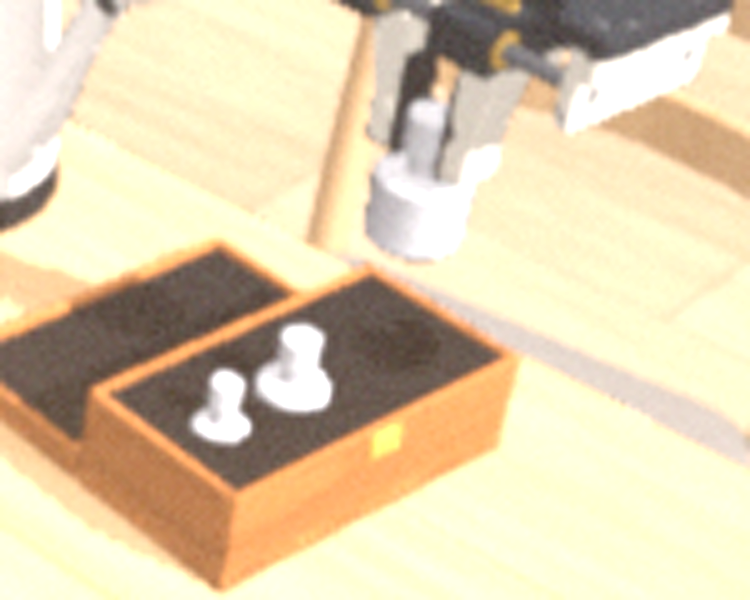

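View pics/h1topc.png

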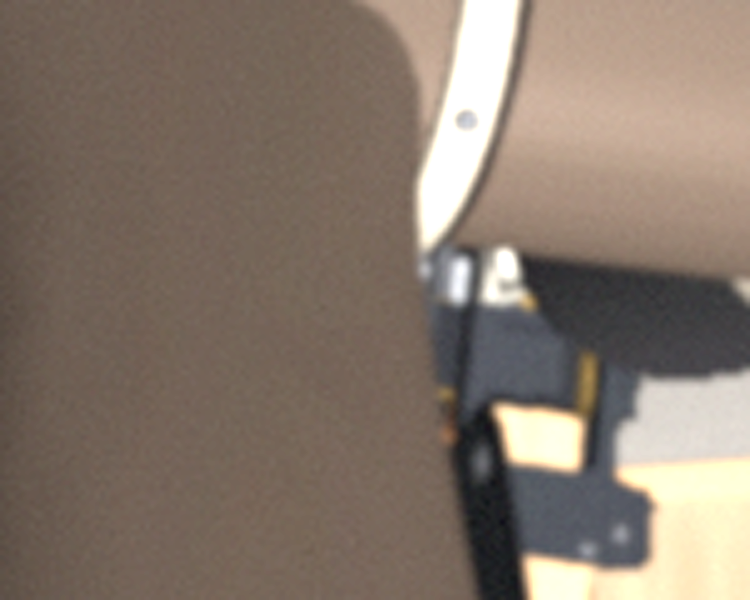

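```bash
cat > fit.py <<'E'
from h import *
from scipy.optimize import least_squares
# case rim corner fit via orange mask outline in each camera (initial pictures)
for c,corn in (('scene',[(92,390),(370,270),(518,355),(235,488)]),('top',None)):
    if c=='scene':
        px=[(386-75+a/5,155-60+b/5) for a,b in corn]
    else:
        # caset crop: origin (340,180) x7 ; rim top corners
        px=[(340+90/7,180+62/7),(340+687/7,180+152/7),(340+650/7,180+445/7),(340+40/7,180+370/7)]
    W=np.array([at_z(c,u,v,.053) for u,v in px])
    print(c,W.round(4)[:,:2].tolist())
    loc=np.array([(.0475,.09),(.0475,-.09),(-.0475,-.09),(-.0475,.09)])
    f=lambda p:(loc@np.array([[np.cos(p[2]),np.sin(p[2])],[-np.sin(p[2]),np.cos(p[2])]])+p[:2]-W[:,:2]).ravel()
    # order: scene list is left(-x? ) resolved by trying all rolls/flips
    best=None
    for L in [np.roll(loc,k,0) for k in range(4)]+[np.roll(loc[::-1],k,0) for k in range(4)]:
        g=lambda p:(L@np.array([[np.cos(p[2]),np.sin(p[2])],[-np.sin(p[2]),np.cos(p[2])]])+p[:2]-W[:,:2]).ravel()
        s=least_squares(g,[.555,-.195,-.12])
        if abs(s.x[2])<.6 and (best is None or s.cost<best.cost): best=s
    x,y,t=best.x; print('case',x.round(4),y.round(4),np.degrees(t).round(2),'res mm',(best.fun*1000).round(1)); print('cutout',(x+.05*np.sin(t)).round(4),(y-.05*np.cos(t)).round(4))
E
python3 fit.py
python3 - <<'E'
from h import *
from scipy.optimize import least_squares
d=np.load('h1scene.npy'); m,f=K('scene'); v,u=np.nonzero(d>0); dd=d[v,u]
X=(np.c_[(u-m['cx'])/f*dd,(v-m['cy'])/f*dd,dd]-np.array(m['t']))@np.array(m['R'])
b=.1579-.0495
k=(np.hypot(X[:,0]-.549,X[:,1]+.243)<.035)&(X[:,2]>b+.003)&(X[:,2]<b+.031); Q=X[k]; print(len(Q),Q.mean(0))
s=least_squares(lambda p:np.hypot(Q[:,0]-p[0],Q[:,1]-p[1])-.022,[.549,-.243],loss='soft_l1',f_scale=.001); print('weight circle',s.x.round(4),np.abs(s.fun).mean())
k=(np.hypot(X[:,0]-.549,X[:,1]+.243)<.03)&(X[:,2]>b-.02)&(X[:,2]<b+.1); print('zmin',np.percentile(X[k][:,2],[0,1,2,5]))
# initial plate weight fit, both cams
for c in('top','scene'):
    X=np.load(c+'_cl.npz')['X']; k=(np.hypot(X[:,0]-.5955,X[:,1]-.149)<.028)&(X[:,2]>.08)&(X[:,2]<.107); Q=X[k]
    s=least_squares(lambda p:np.hypot(Q[:,0]-p[0],Q[:,1]-p[1])-.022,[.595,.149],loss='soft_l1',f_scale=.001); print(c,'plate weight',len(Q),s.x.round(4))
    k=(np.hypot(X[:,0]-.5955,X[:,1]-.149)<.018)&(X[:,2]>.1355-(.001 if c=='scene' else 0)); print('head top',X[k].mean(0).round(4),k.sum())
    k=(np.hypot(X[:,0]-.476,X[:,1]-.157)<.03)&(X[:,2]>.101); print('bar top',X[k].mean(0).round(4),k.sum(),cv2.minAreaRect(X[k][:,:2].astype(np.float32)*1000))
E
```

```text
scene [[0.6085, -0.1107], [0.5837, -0.2806], [0.497, -0.2746], [0.5227, -0.1043]]
case 0.553 -0.1926 -7.55 res mm [ 3.3  1.1  4.6 -7.4 -2.9 -1.  -5.   7.2]
cutout 0.5464 -0.2421
top [[0.6118, -0.1103], [0.5902, -0.2872], [0.5034, -0.2749], [0.5201, -0.0963]]
case 0.5564 -0.1922 -6.62 res mm [ 2.1  2.   3.   0.1 -4.6 -1.2 -0.5 -0.9]
cutout 0.5506 -0.2418
246 [ 0.53780031 -0.22763319  0.12639641]
weight circle [ 0.5456 -0.2426] 0.0011980673467199374
zmin [0.10489412 0.10921721 0.11049678 0.11375761]
top plate weight 82 [0.5977 0.1486]
head top [0.5961 0.1482 0.1374] 97
bar top [0.4779 0.1567 0.1035] 142 ((477.717041015625, 156.35629272460938), (41.26361846923828, 13.832480430603027), 70.04969787597656)
scene plate weight 291 [0.5949 0.1496]
head top [0.593  0.1505 0.1363] 102
bar top [0.474  0.1592 0.1027] 147 ((474.57147216796875, 158.88180541992188), (39.6529541015625, 13.994829177856445), 67.9458999633789)
```

```bash
cat > foam.py <<'E'
from h import *
from scipy.optimize import least_squares
for c,seed in (('top',(340+440//7,180+330//7)),('scene',(300+330//6,140+240//6+6))):
    im=cv2.imread(f'pics/{c}0.png').astype(np.float32)
    S=6
    big=cv2.resize(im,None,fx=S,fy=S,interpolation=cv2.INTER_CUBIC)
    big=cv2.GaussianBlur(big,(0,0),3)
    red=big[...,2]-big[...,0]   # wood: red>>blue, foam/metal grey
    # local threshold halfway foam/rim
    u0,v0=seed
    cx,cy=(393,220) if c=='top' else (365,178)
    mk=(red<22).astype(np.uint8)
    h=np.zeros((mk.shape[0]+2,mk.shape[1]+2),np.uint8)
    m2=mk.copy(); cv2.floodFill(m2,h,(int(seed[0]*S),int(seed[1]*S)),2)
    reg=(m2==2).astype(np.uint8); cs,_=cv2.findContours(reg,cv2.RETR_EXTERNAL,cv2.CHAIN_APPROX_NONE)
    ct=max(cs,key=cv2.contourArea); print(c,cv2.contourArea(ct)/S/S)
    vis=big.copy(); cv2.drawContours(vis,[ct],-1,(0,255,0),1)
    x,y,w,hh=cv2.boundingRect(ct); cv2.imwrite(f'pics/foam_{c}_{S}.png',cv2.resize(cv2.convertScaleAbs(vis[y-30:y+hh+30,x-30:x+w+30],alpha=1.5),(780,560)))
    P=ct[:,0,:]/S+ (0.5/S-0.5)
    W=np.array([at_z(c,u,v,.0515)[:2] for u,v in P])
    R_=lambda t:np.array([[np.cos(t),-np.sin(t)],[np.sin(t),np.cos(t)]])
    m,f=K(c); cam=-np.array(m['R']).T@np.array(m['t'])
    def res(p):
        # near edges z=.053, far edges z=.05, by side
        L={}
        out=[]
        q=(W-p[:2])@R_(p[2])
        camq=(cam[:2]-p[:2])@R_(p[2])
        H=np.array([p[3],p[4]])
        dn=q/H; side=np.abs(dn).argmax(1); sg=np.sign(q[np.arange(len(q)),side])
        # parallax shift for z: point at height z along ray: shift from .0515 plane
        dz=np.where(sg*np.sign(camq[side])>0,.0015,-.0015)
        q2=q+(camq-q)*(dz/(cam[2]-.0515))[:,None]
        return np.abs(q2[np.arange(len(q)),side])-H[side]
    s=least_squares(res,[.554,-.195,-.12,.043,.085],loss='soft_l1',f_scale=.0007)
    x,y,t=s.x[:3]; print('case',s.x.round(4),np.degrees(t).round(2),'mean|res|',np.abs(res(s.x)).mean().round(5)); print('cutout',(x+.05*np.sin(t)).round(4),(y-.05*np.cos(t)).round(4))
E
python3 foam.py
```

```text
top 3088.7916666666665
case [ 0.5562 -0.1951 -0.1217  0.0403  0.0828] -6.97 mean|res| 0.00014
cutout 0.5501 -0.2447
scene 1396.1805555555557
case [ 0.554  -0.1933 -0.1228  0.0385  0.0808] -7.03 mean|res| 0.00024
cutout 0.5479 -0.2429
```

Run:
```python
from h import *
L=r.cut_out('scene','weight'); print([(x['score'],x['bbox']) for x in L])
s=r.get_state(); p=s['tcp_pos']; print(p,proj('scene',p))
mk=min(L,key=lambda x:abs(x['bbox'][0]+x['bbox'][2]/2-394)+abs(x['bbox'][1]-120))
M=mk['mask']; 
for v in range(int(mk['bbox'][1]),int(mk['bbox'][1]+mk['bbox'][3])+1):
    u=np.nonzero(M[v])[0]; print(v,(u.min(),u.max(),(u.min()+u.max())/2) if len(u) else None)
b=p[2]-.0495
th=np.linspace(0,2*np.pi,100)
ring=lambda cx,cy,z,rr:np.array([proj('scene',np.array([cx+rr*np.cos(t),cy+rr*np.sin(t),z])) for t in th])
for ox,oy in((0,0),(0,-.003),(0,.003),(-.003,0)):
    a=ring(p[0]+ox,p[1]+oy,b+.03,.022); c=ring(p[0]+ox,p[1]+oy,b+.002,.022); print(ox,oy,'mid-body u range',a[:,0].min().round(1),a[:,0].max().round(1),'bottom v',c[:,1].max().round(1))
```

```text
[(0.98, [143.5, 243.1, 26.8, 38.1]), (0.95, [197.9, 296.5, 35.8, 52.0]), (0.83, [162.4, 260.4, 40.0, 51.4]), (0.68, [362.8, 257.9, 25.4, 38.5]), (0.56, [382.8, 116.5, 23.1, 32.6])]
[ 0.54896869 -0.24272271  0.15879606] [396.26047702 120.80584037]
116 (np.int64(395), np.int64(399), np.float64(397.0))
117 (np.int64(394), np.int64(399), np.float64(396.5))
118 (np.int64(394), np.int64(399), np.float64(396.5))
119 (np.int64(393), np.int64(399), np.float64(396.0))
120 (np.int64(393), np.int64(399), np.float64(396.0))
121 (np.int64(393), np.int64(399), np.float64(396.0))
122 (np.int64(393), np.int64(399), np.float64(396.0))
123 (np.int64(393), np.int64(398), np.float64(395.5))
124 (np.int64(392), np.int64(398), np.float64(395.0))
125 (np.int64(392), np.int64(398), np.float64(395.0))
126 (np.int64(391), np.int64(398), np.float64(394.5))
127 (np.int64(388), np.int64(397), np.float64(392.5))
128 (np.int64(387), np.int64(397), np.float64(392.0))
129 (np.int64(387), np.int64(397), np.float64(392.0))
130 (np.int64(386), np.int64(397), np.float64(391.5))
131 (np.int64(386), np.int64(398), np.float
[... 398 characters left out ...]
nt64(384), np.int64(404), np.float64(394.0))
140 (np.int64(384), np.int64(403), np.float64(393.5))
141 (np.int64(384), np.int64(403), np.float64(393.5))
142 (np.int64(385), np.int64(403), np.float64(394.0))
143 (np.int64(385), np.int64(402), np.float64(393.5))
144 (np.int64(386), np.int64(402), np.float64(394.0))
145 (np.int64(388), np.int64(401), np.float64(394.5))
146 (np.int64(390), np.int64(399), np.float64(394.5))
147 (np.int64(394), np.int64(396), np.float64(395.0))
148 None
149 None
0 0 mid-body u range 384.2 404.9 bottom v 145.3
0 -0.003 mid-body u range 385.0 405.7 bottom v 144.8
0 0.003 mid-body u range 383.4 404.1 bottom v 145.8
-0.003 0 mid-body u range 385.3 406.1 bottom v 145.9
```

arm_command([
  {"dx": 0.7,"dy": -0.08,"dz": -0.08,"wx": 0,"wy": 0.03,"wz": -0.08},
  {"dx": 0.7,"dy": 0,"dz": 0,"wx": 0,"wy": 0,"wz": 0},
  {"dx": 0.7,"dy": 0,"dz": 0,"wx": 0,"wy": 0,"wz": 0},
  {"dx": 0.4,"dy": 0,"dz": 0,"wx": 0,"wy": 0,"wz": 0},
  {"dx": 0,"dy": 0,"dz": 0,"wx": 0,"wy": 0,"wz": 0},
  {"dx": 0,"dy": 0,"dz": 0,"wx": 0,"wy": 0,"wz": 0},
])

```text
time_s: 10.83
tcp_pos: [0.5528, -0.2436, 0.1109]
eef_rot: [-99.7, 89.5, -16.6]
contact_force: [0.2, 0.3, -1.1]
gripper_width: 0.0228
```

```bash
python3 -c "
from h import *
togo(.5505,-.2446,.105,173)
"
```

```text
t 10.8333 pos [ 0.5528 -0.2436  0.1109] jaw 173.11 tilt [ 0.008 -0.002 -1.   ] q6 -1.7 F [ 0.2  0.3 -1.1] w 0.0228
tool shares [ 0.29  0.11 -0.06] wx shares 0.02
level wx,wy,wz shares [-0.   -0.02  0.1 ]
```

arm_command([
  {"dx": 0.2,"dy": 0.11,"dz": -0.06,"wx": 0,"wy": -0.02,"wz": 0.1},
  {"dx": 0,"dy": 0,"dz": 0,"wx": 0,"wy": 0,"wz": 0},
  {"dx": 0,"dy": 0,"dz": 0,"wx": 0,"wy": 0,"wz": 0},
])

```text
time_s: 11.08
tcp_pos: [0.5514, -0.2447, 0.1086]
eef_rot: [-86.3, 89.9, -3.2]
contact_force: [0.5, -0.7, -1.3]
gripper_width: 0.0227
```

```bash
python3 -c "
from h import *
togo(.5505,-.2446,.095,173)
for c in('scene',):
    p,d=r.capture(c); u,v=proj(c,np.array([.552,-.24,.07])).astype(int); save('h2'+c+'c',cv2.convertScaleAbs(cv2.resize(p[v-50:v+50,u-65:u+65],None,fx=6,fy=6,interpolation=cv2.INTER_CUBIC),alpha=1.5))
"
```

```text
t 11.0833 pos [ 0.5514 -0.2447  0.1086] jaw 173.15 tilt [ 0.001 -0.    -1.   ] q6 -1.5 F [ 0.5 -0.7 -1.3] w 0.0227
tool shares [ 0.68  0.05 -0.  ] wx shares 0.03
level wx,wy,wz shares [-0.    0.    0.02]
```

View pics/h2scenec.png

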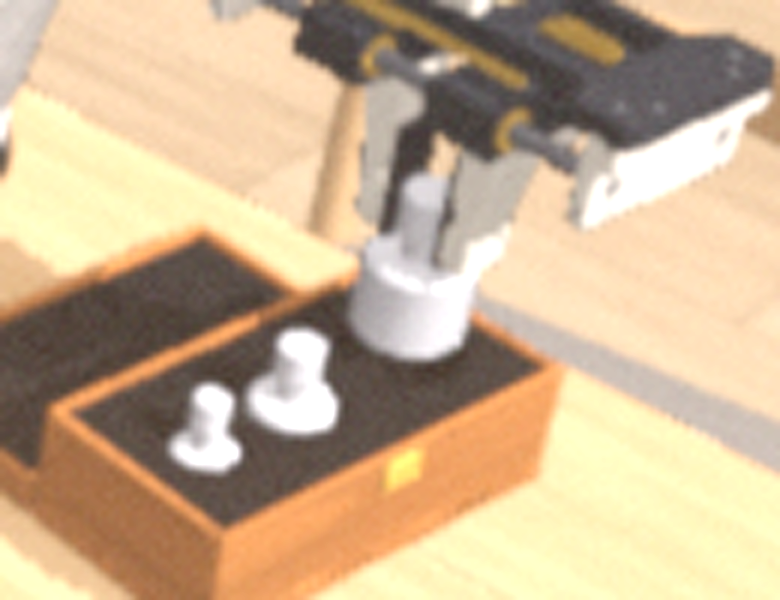

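arm_command([
  {"dx": 0.35,"dy": 0.04,"dz": 0,"wx": 0,"wy": 0,"wz": 0.02},
  {"dx": 0.3,"dy": 0,"dz": 0,"wx": 0,"wy": 0,"wz": 0},
  {"dx": 0.1,"dy": 0,"dz": 0,"wx": 0,"wy": 0,"wz": 0},
  {"dx": 0,"dy": 0,"dz": 0,"wx": 0,"wy": 0,"wz": 0},
])

```text
time_s: 11.47
tcp_pos: [0.551, -0.2447, 0.0931]
eef_rot: [-84.6, 89.9, -1.5]
contact_force: [-1.0, -0.3, -1.7]
gripper_width: 0.0228
```

```bash
python3 -c "
from h import *
togo(.5505,-.2446,.095,173); print(r.get_state()['moment'])
"
```

```text
t 11.4667 pos [ 0.551  -0.2447  0.0931] jaw 173.13 tilt [ 0.002 -0.    -1.   ] q6 -1.5 F [-1.  -0.3 -1.7] w 0.0228
tool shares [-0.09  0.03  0.  ] wx shares 0.03
level wx,wy,wz shares [0.   0.   0.02]
[0.06780771 0.00575301 0.01371479]
```

arm_command([
  {"dx": 0.2,"dy": 0.03,"dz": 0,"wx": 0,"wy": 0,"wz": 0.02},
  {"dx": 0.2,"dy": 0,"dz": 0,"wx": 0,"wy": 0,"wz": 0},
  {"dx": 0.2,"dy": 0,"dz": 0,"wx": 0,"wy": 0,"wz": 0},
  {"dx": 0,"dy": 0,"dz": 0,"wx": 0,"wy": 0,"wz": 0},
], force=55)

```text
time_s: 11.8
tcp_pos: [0.5517, -0.2452, 0.0825]
eef_rot: [-112.1, 89.8, -28.9]
contact_force: [2.6, 0.6, -11.5]
gripper_width: 0.0226
```

```bash
python3 -c "
from h import *
togo(.5505,-.2446,.0755,173); print(r.get_state()['moment'])
"
```

```text
t 11.8 pos [ 0.5517 -0.2452  0.0825] jaw 173.21 tilt [ 0.003 -0.001 -1.   ] q6 -1.5 F [  2.6   0.6 -11.5] w 0.0226
tool shares [0.35 0.06 0.02] wx shares 0.04
level wx,wy,wz shares [-0.   -0.01  0.03]
[ 0.15896136 -0.80774103 -0.0427843 ]
```

arm_command([
  {"dx": 0.25,"dy": 0.04,"dz": 0,"wx": 0,"wy": 0,"wz": 0},
  {"dx": 0.25,"dy": 0,"dz": 0,"wx": 0,"wy": 0,"wz": 0},
  {"dx": 0.1,"dy": 0,"dz": 0,"wx": 0,"wy": 0,"wz": 0},
])

```text
time_s: 12.05
tcp_pos: [0.5524, -0.2455, 0.076]
eef_rot: [-117.3, 89.6, -33.9]
contact_force: [-9.1, 6.8, 23.0]
gripper_width: 0.0227
```

```bash
python3 -c "
from h import *
togo(.5505,-.2446,.0755,173); print(r.get_state()['moment'])
"
```

```text
t 12.05 pos [ 0.5524 -0.2455  0.076 ] jaw 173.37 tilt [ 0.006 -0.004 -1.   ] q6 -1.5 F [-9.1  6.8 23. ] w 0.0227
tool shares [0.02 0.1  0.04] wx shares 0.08
level wx,wy,wz shares [-0.   -0.04  0.08]
[ 2.78347217  3.67066919 -0.0727231 ]
```

arm_command([
  {"dx": 0,"dy": 0.08,"dz": 0.05,"wx": 0,"wy": -0.04,"wz": 0.08},
  {"dx": 0.05,"dy": 0,"dz": 0,"wx": 0,"wy": 0,"wz": 0},
  {"dx": 0,"dy": 0,"dz": 0,"wx": 0,"wy": 0,"wz": 0},
])

```text
time_s: 12.3
tcp_pos: [0.5515, -0.2446, 0.0763]
eef_rot: [-109.7, 89.9, -26.3]
contact_force: [-0.2, 0.2, -1.9]
gripper_width: 0.0224
```

```bash
python3 -c "
from h import *
togo(.5505,-.2446,.0755,173); print(r.get_state()['moment'])
for c in('scene',):
    p,d=r.capture(c); np.save('h3d',d); u,v=proj(c,np.array([.552,-.24,.07])).astype(int); print(u,v); save('h3'+c+'c',cv2.convertScaleAbs(cv2.resize(p[v-50:v+50,u-65:u+65],None,fx=6,fy=6,interpolation=cv2.INTER_CUBIC),alpha=1.5))
"
```

```text
t 12.3 pos [ 0.5515 -0.2446  0.0763] jaw 173.42 tilt [ 0.002 -0.001 -1.   ] q6 -1.3 F [-0.2  0.2 -1.9] w 0.0224
tool shares [ 0.04  0.05 -0.01] wx shares 0.09
level wx,wy,wz shares [-0.   -0.01  0.02]
[ 0.08010466  0.10963635 -0.01191013]
386 155
```

View pics/h3scenec.png

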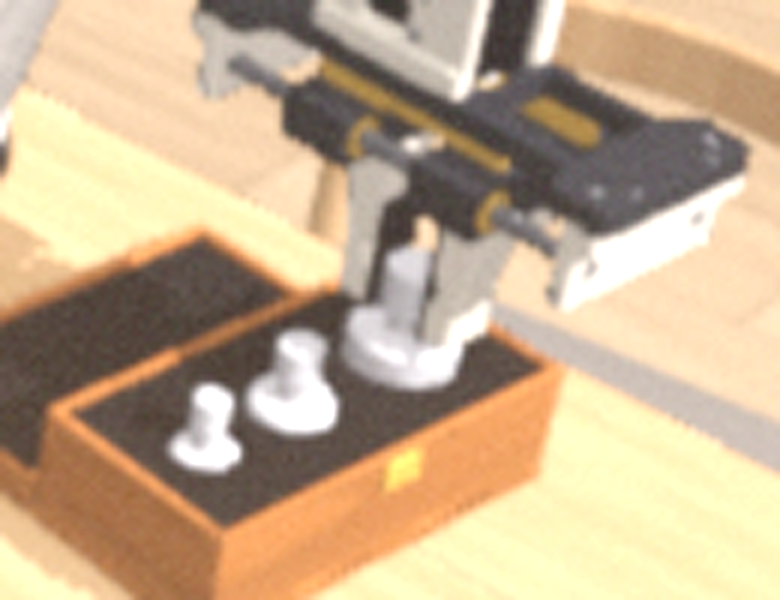

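arm_command([
  {"dx": 0.1,"dy": 0.03,"dz": 0,"wx": 0,"wy": 0,"wz": 0.02},
  {"dx": 0.15,"dy": 0,"dz": 0,"wx": 0,"wy": 0,"wz": 0},
  {"dx": 0.15,"dy": 0,"dz": 0,"wx": 0,"wy": 0,"wz": 0},
])

```text
time_s: 12.6
tcp_pos: [0.5519, -0.245, 0.0759]
eef_rot: [-137.8, 89.7, -54.2]
contact_force: [-11.8, 9.5, 31.8]
gripper_width: 0.0228
```

```bash
python3 -c "
from h import *
togo(.5505,-.2446,.0755,173); print(r.get_state()['moment'])
"
```

```text
t 12.6 pos [ 0.5519 -0.245   0.0759] jaw 173.61 tilt [ 0.003 -0.004 -1.   ] q6 -1.3 F [-11.8   9.5  31.8] w 0.0228
tool shares [0.02 0.07 0.01] wx shares 0.13
level wx,wy,wz shares [ 0.   -0.04  0.04]
[ 3.41156635  4.45576037 -0.06679339]
```

arm_command([
  {"dx": -0.03,"dy": 0.05,"dz": 0,"wx": 0,"wy": -0.04,"wz": 0.04},
  {"dx": 0,"dy": 0,"dz": 0,"wx": 0,"wy": 0,"wz": 0},
])

```text
time_s: 12.77
tcp_pos: [0.5511, -0.2445, 0.0771]
eef_rot: [-68.2, 89.9, 15.4]
contact_force: [-1.1, -0.5, 3.7]
gripper_width: 0.0225
```

arm_command([
  {"dx": 0,"dy": 0,"dz": 0,"wx": 0,"wy": 0,"wz": 0},
  {"dx": 0,"dy": 0,"dz": 0,"wx": 0,"wy": 0,"wz": 0},
  {"dx": 0,"dy": 0,"dz": 0,"wx": 0,"wy": 0,"wz": 0},
  {"dx": 0,"dy": 0,"dz": 0,"wx": 0,"wy": 0,"wz": 0},
  {"dx": 0,"dy": 0,"dz": 0,"wx": 0,"wy": 0,"wz": 0},
], fingers=0)

```text
time_s: 13.18
tcp_pos: [0.5513, -0.2449, 0.0754]
eef_rot: [-53.9, 90.0, 29.7]
contact_force: [-0.7, -0.7, 0.2]
gripper_width: 0.043
```

```bash
python3 -c "
from h import *
togo(.5505,-.2446,.0755,173)
"
```

```text
t 13.1833 pos [ 0.5513 -0.2449  0.0754] jaw 173.59 tilt [ 0.  0. -1.] q6 -1.0 F [-0.7 -0.7  0.2] w 0.043
tool shares [-0.    0.04  0.01] wx shares 0.13
level wx,wy,wz shares [-0.  0.  0.]
```

arm_command([
  {"dx": -0.4,"dy": 0,"dz": 0,"wx": 0,"wy": 0,"wz": 0},
  {"dx": -0.8,"dy": 0,"dz": 0,"wx": 0,"wy": 0,"wz": 0},
  {"dx": -1,"dy": 0,"dz": 0,"wx": 0,"wy": 0,"wz": 0},
  {"dx": -1,"dy": 0,"dz": 0,"wx": 0,"wy": 0,"wz": 0},
  {"dx": -1,"dy": 0,"dz": 0,"wx": 0,"wy": 0,"wz": 0},
  {"dx": -1,"dy": 0,"dz": 0,"wx": 0,"wy": 0,"wz": 0},
  {"dx": -0.5,"dy": 0,"dz": 0,"wx": 0,"wy": 0,"wz": 0},
], fingers=-1)

```text
time_s: 13.77
tcp_pos: [0.5491, -0.2449, 0.1925]
eef_rot: [90.5, 89.5, 174.0]
contact_force: [-0.3, -0.2, 1.1]
gripper_width: 0.0843
```

```bash
python3 -c "
from h import *
togo(.477,.157,.2,159)
for c in('scene',):
    p,d=r.capture(c); np.save('h4d',d); u,v=proj(c,np.array([.552,-.24,.07])).astype(int); print(u,v); save('h4'+c+'c',cv2.convertScaleAbs(cv2.resize(p[v-50:v+50,u-65:u+65],None,fx=6,fy=6,interpolation=cv2.INTER_CUBIC),alpha=1.3))
m,f=K('scene'); v,u=np.nonzero(d>0); dd=d[v,u]
X=(np.c_[(u-m['cx'])/f*dd,(v-m['cy'])/f*dd,dd]-np.array(m['t']))@np.array(m['R'])
k=np.hypot(X[:,0]-.548,X[:,1]+.243)<.03; Q=X[k]; print('zmax',np.sort(Q[:,2])[-12:].round(4)); t=Q[:,2]>.082; print(Q[t].mean(0),t.sum())
"
```

```text
t 13.7667 pos [ 0.5491 -0.2449  0.1925] jaw 173.56 tilt [-0.008  0.001 -1.   ] q6 -1.0 F [-0.3 -0.2  1.1] w 0.0843
tool shares [-0.33  5.84 19.56] wx shares 3.18
level wx,wy,wz shares [ 0.   -0.   -0.11]
386 155
zmax [0.3659 0.366  0.366  0.3661 0.3662 0.3662 0.3662 0.3663 0.3666 0.3669
 0.3674 0.3675]
[ 0.54255594 -0.23211693  0.29656504] 1162
```

View pics/h4scenec.png

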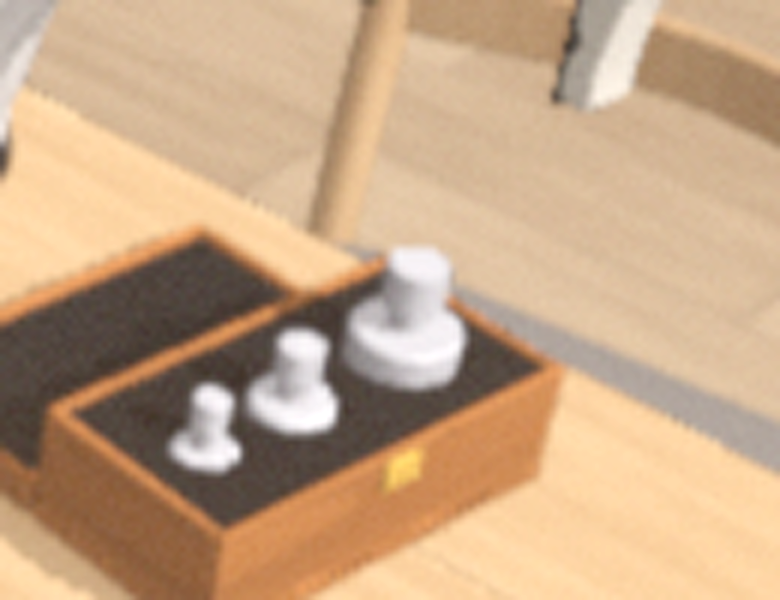

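```bash
python3 -c "
from h import *
d=np.load('h4d.npy')
m,f=K('scene'); v,u=np.nonzero(d>0); dd=d[v,u]
X=(np.c_[(u-m['cx'])/f*dd,(v-m['cy'])/f*dd,dd]-np.array(m['t']))@np.array(m['R'])
k=(np.hypot(X[:,0]-.548,X[:,1]+.243)<.03)&(X[:,2]<.12); Q=X[k]; print(np.sort(Q[:,2])[-20:].round(4))
from scipy.optimize import least_squares
def circ(zl,zh,R):
    q=Q[(Q[:,2]>zl)&(Q[:,2]<zh)]; s=least_squares(lambda p:np.hypot(q[:,0]-p[0],q[:,1]-p[1])-R,[.55,-.243],loss='soft_l1',f_scale=.001); print(zl,len(q),s.x.round(4),np.abs(s.fun).mean().round(4))
circ(.070,.0845,.012); circ(.050,.0575,.022)
t=Q[Q[:,2]>.0855]; print('head top',t.mean(0),len(t)); A=np.linalg.lstsq(np.c_[t[:,:2],np.ones(len(t))],t[:,2],rcond=None)[0]; print(A)
sh=Q[(Q[:,2]>.0575)&(Q[:,2]<.0625)]; A=np.linalg.lstsq(np.c_[sh[:,:2],np.ones(len(sh))],sh[:,2],rcond=None)[0]; print('shoulder',len(sh),np.median(sh[:,2]),A)
for tx,ty in((0,0),(.1,0),(0,-.1)):
  b=np.array([.551,-.2445,.026]); ax=np.array([tx,ty,1]);print(tx,ty,[((proj('scene',b+ax*h)-[386-65,155-50])*6).round(0) for h in(.034,.062)])
"
```

```text
[0.088  0.088  0.088  0.088  0.088  0.088  0.0881 0.0882 0.0884 0.0884
 0.0885 0.0885 0.0885 0.0886 0.0887 0.0888 0.089  0.0891 0.0892 0.0898]
0.07 59 [ 0.5479 -0.2443] 0.001
0.05 60 [ 0.5483 -0.2442] 0.0012
head top [ 0.5468528  -0.24198035  0.0875919 ] 48
[7.71410429e-03 8.86544761e-05 8.33948694e-02]
shoulder 118 0.059456089625094334 [-0.00020831 -0.00218103  0.05919312]
0 0 [array([400., 320.]), array([413., 258.])]
0.1 0 [array([393., 316.]), array([400., 251.])]
0 -0.1 [array([405., 316.]), array([423., 252.])]
```

arm_command([
  {"dx": -0.3,"dy": 0.3,"dz": 1,"wx": 0.2,"wy": 0,"wz": -0.1},
  {"dx": -0.1,"dy": 0.3,"dz": 1,"wx": 0.2,"wy": 0,"wz": 0},
  {"dx": 0,"dy": 0.3,"dz": 1,"wx": 0.2,"wy": 0,"wz": 0},
  {"dx": 0,"dy": 0.3,"dz": 1,"wx": 0.2,"wy": 0,"wz": 0},
  {"dx": 0,"dy": 0.3,"dz": 1,"wx": 0.2,"wy": 0,"wz": 0},
  {"dx": 0,"dy": 0.3,"dz": 1,"wx": 0.2,"wy": 0,"wz": 0},
  {"dx": 0,"dy": 0.3,"dz": 1,"wx": 0.2,"wy": 0,"wz": 0},
  {"dx": 0,"dy": 0.3,"dz": 1,"wx": 0.2,"wy": 0,"wz": 0},
  {"dx": 0,"dy": 0.3,"dz": 1,"wx": 0.2,"wy": 0,"wz": 0},
  {"dx": 0,"dy": 0.3,"dz": 1,"wx": 0.2,"wy": 0,"wz": 0},
], fingers=-1)

```text
time_s: 14.65
tcp_pos: [0.5257, -0.0326, 0.2008]
eef_rot: [-78.0, 89.9, -4.4]
contact_force: [-0.2, 0.2, 0.1]
gripper_width: 0.0877
```

```bash
python3 -c "
from h import *
togo(.477,.157,.2,159.5)
"
```

```text
t 14.65 pos [ 0.5257 -0.0326  0.2008] jaw 163.58 tilt [ 0.002 -0.    -1.   ] q6 -34.3 F [-0.2  0.2  0.1] w 0.0877
tool shares [0.03 5.01 8.4 ] wx shares 0.89
level wx,wy,wz shares [0.   0.   0.02]
```

arm_command([
  {"dx": 0,"dy": 0.55,"dz": 0.95,"wx": 0.1,"wy": 0,"wz": 0},
  {"dx": 0,"dy": 0.55,"dz": 0.95,"wx": 0.1,"wy": 0,"wz": 0},
  {"dx": 0,"dy": 0.55,"dz": 0.95,"wx": 0.1,"wy": 0,"wz": 0},
  {"dx": 0,"dy": 0.55,"dz": 0.95,"wx": 0.1,"wy": 0,"wz": 0},
  {"dx": 0,"dy": 0.55,"dz": 0.95,"wx": 0.1,"wy": 0,"wz": 0},
  {"dx": 0,"dy": 0.55,"dz": 0.95,"wx": 0.1,"wy": 0,"wz": 0},
  {"dx": 0,"dy": 0.55,"dz": 0.95,"wx": 0.1,"wy": 0,"wz": 0},
  {"dx": 0,"dy": 0.55,"dz": 0.95,"wx": 0.1,"wy": 0,"wz": 0},
  {"dx": 0,"dy": 0.3,"dz": 0.4,"wx": 0,"wy": 0,"wz": 0},
  {"dx": 0,"dy": 0,"dz": 0,"wx": 0,"wy": 0,"wz": 0},
  {"dx": 0,"dy": 0,"dz": 0,"wx": 0,"wy": 0,"wz": 0},
])

```text
time_s: 15.57
tcp_pos: [0.4809, 0.1602, 0.1972]
eef_rot: [125.7, 89.8, -164.4]
contact_force: [-1.0, -0.7, -0.3]
gripper_width: 0.0879
```

```bash
python3 -c "
from h import *
togo(.4772,.1572,.12,159.5)
"
```

```text
t 15.5667 pos [0.4809 0.1602 0.1972] jaw 159.87 tilt [-0.003 -0.001 -1.   ] q6 -60.7 F [-1.  -0.7 -0.3] w 0.0879
tool shares [ 3.86  0.11 -0.2 ] wx shares 0.08
level wx,wy,wz shares [ 0.   -0.02 -0.03]
```

arm_command([
  {"dx": 0.9,"dy": 0.1,"dz": -0.2,"wx": 0.08,"wy": -0.02,"wz": -0.03},
  {"dx": 0.9,"dy": 0,"dz": 0,"wx": 0,"wy": 0,"wz": 0},
  {"dx": 0.9,"dy": 0,"dz": 0,"wx": 0,"wy": 0,"wz": 0},
  {"dx": 0.6,"dy": 0,"dz": 0,"wx": 0,"wy": 0,"wz": 0},
  {"dx": 0,"dy": 0,"dz": 0,"wx": 0,"wy": 0,"wz": 0},
  {"dx": 0,"dy": 0,"dz": 0,"wx": 0,"wy": 0,"wz": 0},
])

```text
time_s: 16.07
tcp_pos: [0.4784, 0.1525, 0.1294]
eef_rot: [-67.6, 89.9, 1.8]
contact_force: [0.8, 0.2, 0.0]
gripper_width: 0.0877
```

```bash
python3 -c "
from h import *
togo(.4772,.1572,.09,159.5)
for c in('scene','top'):
    p,d=r.capture(c); u,v=proj(c,np.array([.477,.157,.1])).astype(int); print(u,v); save('k1'+c,cv2.resize(p[v-50:v+50,u-65:u+65],None,fx=6,fy=6,interpolation=cv2.INTER_CUBIC))
"
```

```text
t 16.0667 pos [0.4784 0.1525 0.1294] jaw 159.38 tilt [ 0.001  0.    -1.   ] q6 -60.8 F [0.8 0.2 0. ] w 0.0877
tool shares [1.97 0.14 0.2 ] wx shares -0.03
level wx,wy,wz shares [-0.    0.    0.01]
282 250
218 249
```

View pics/k1scene.png

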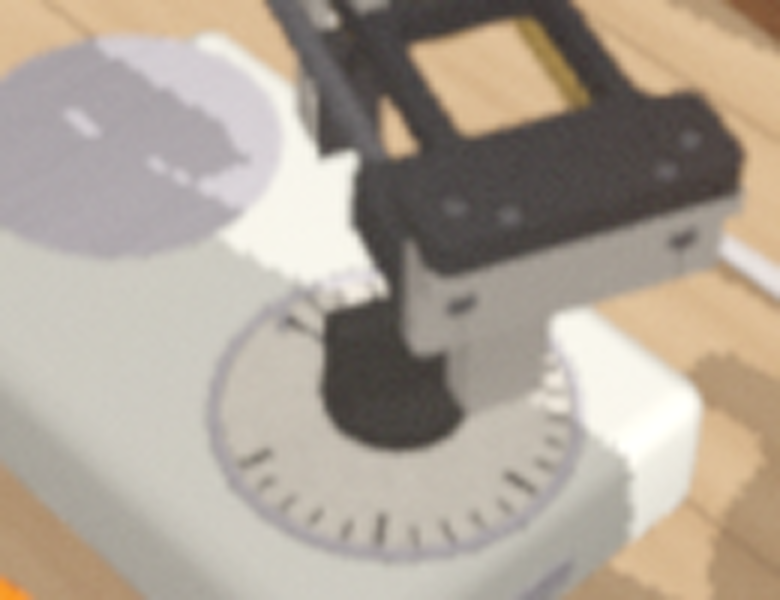

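View pics/k1top.png

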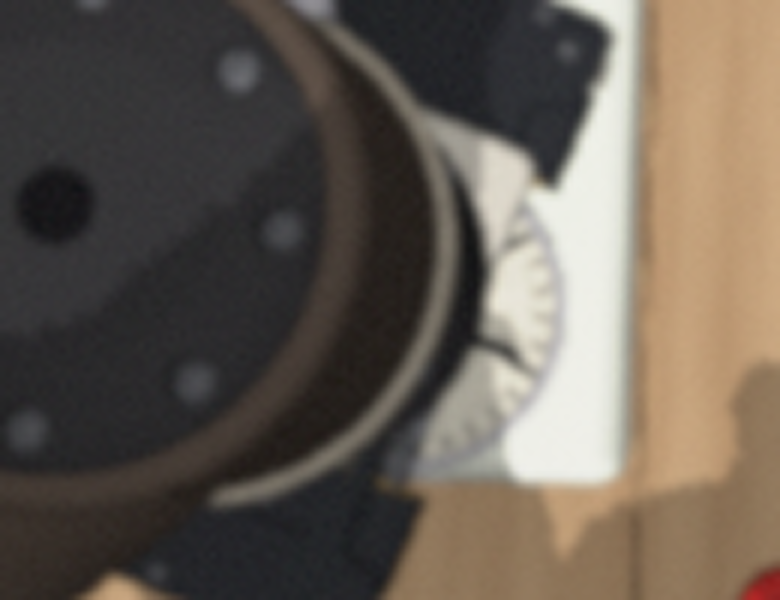

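arm_command([
  {"dx": 0.7,"dy": 0.14,"dz": 0.2,"wx": 0,"wy": 0,"wz": 0},
  {"dx": 0.7,"dy": 0,"dz": 0.05,"wx": 0,"wy": 0,"wz": 0},
  {"dx": 0.4,"dy": 0,"dz": 0,"wx": 0,"wy": 0,"wz": 0},
  {"dx": 0,"dy": 0,"dz": 0,"wx": 0,"wy": 0,"wz": 0},
], fingers=-0.3)

```text
time_s: 16.5
tcp_pos: [0.4809, 0.1597, 0.0973]
eef_rot: [-36.5, 89.4, 32.8]
contact_force: [-0.1, -0.1, 0.7]
gripper_width: 0.0668
```

```bash
python3 -c "
from h import *
togo(.4772,.1572,.09,159.5)
"
```

```text
t 16.5 pos [0.4809 0.1597 0.0973] jaw 159.35 tilt [ 0.009  0.006 -1.   ] q6 -61.4 F [-0.1 -0.1  0.7] w 0.0668
tool shares [ 0.36  0.13 -0.18] wx shares -0.03
level wx,wy,wz shares [0.   0.1  0.08]
```

arm_command([
  {"dx": 0.3,"dy": 0.13,"dz": -0.15,"wx": 0,"wy": 0.1,"wz": 0.08},
  {"dx": 0,"dy": 0,"dz": 0,"wx": 0,"wy": 0,"wz": 0},
  {"dx": 0,"dy": 0,"dz": 0,"wx": 0,"wy": 0,"wz": 0},
])

```text
time_s: 16.75
tcp_pos: [0.4781, 0.1579, 0.0925]
eef_rot: [-24.4, 89.9, 45.0]
contact_force: [0.2, 0.8, 0.3]
gripper_width: 0.0577
```

```bash
python3 -c "
from h import *
togo(.4772,.1572,.09,159.5)
"
```

```text
t 16.75 pos [0.4781 0.1579 0.0925] jaw 159.37 tilt [ 0.001  0.001 -1.   ] q6 -61.3 F [0.2 0.8 0.3] w 0.0577
tool shares [ 0.13  0.03 -0.05] wx shares -0.03
level wx,wy,wz shares [-0.    0.01  0.01]
```

arm_command([
  {"dx": 0.12,"dy": 0.03,"dz": -0.04,"wx": 0,"wy": 0,"wz": 0},
  {"dx": 0,"dy": 0,"dz": 0,"wx": 0,"wy": 0,"wz": 0},
  {"dx": 0,"dy": 0,"dz": 0,"wx": 0,"wy": 0,"wz": 0},
  {"dx": 0,"dy": 0,"dz": 0,"wx": 0,"wy": 0,"wz": 0},
  {"dx": 0,"dy": 0,"dz": 0,"wx": 0,"wy": 0,"wz": 0},
  {"dx": 0,"dy": 0,"dz": 0,"wx": 0,"wy": 0,"wz": 0},
  {"dx": 0,"dy": 0,"dz": 0,"wx": 0,"wy": 0,"wz": 0},
  {"dx": 0,"dy": 0,"dz": 0,"wx": 0,"wy": 0,"wz": 0},
  {"dx": 0,"dy": 0,"dz": 0,"wx": 0,"wy": 0,"wz": 0},
  {"dx": 0,"dy": 0,"dz": 0,"wx": 0,"wy": 0,"wz": 0},
], fingers=1, force=20)

```text
time_s: 17.58
tcp_pos: [0.4779, 0.1579, 0.0918]
eef_rot: [-28.2, 89.8, 41.2]
contact_force: [-0.2, -0.2, 0.2]
gripper_width: 0.0139
```

```bash
python3 -c "
from h import *
togo(.4772,.1572,.09,159.5)
"
```

```text
t 17.5833 pos [0.4779 0.1579 0.0918] jaw 159.39 tilt [ 0.003  0.003 -1.   ] q6 -61.3 F [-0.2 -0.2  0.2] w 0.0139
tool shares [ 0.09  0.02 -0.04] wx shares -0.02
level wx,wy,wz shares [-0.    0.04  0.02]
```

arm_command([
  {"dx": 0,"dy": 0,"dz": 0,"wx": -0.5,"wy": 0.03,"wz": 0.02},
  {"dx": 0,"dy": 0,"dz": 0,"wx": -0.8,"wy": 0,"wz": 0},
  {"dx": 0,"dy": 0,"dz": 0,"wx": -0.8,"wy": 0,"wz": 0},
  {"dx": 0,"dy": 0,"dz": 0,"wx": -0.8,"wy": 0,"wz": 0},
  {"dx": 0,"dy": 0,"dz": 0,"wx": -0.8,"wy": 0,"wz": 0},
])

```text
time_s: 18.0
tcp_pos: [0.4778, 0.1579, 0.0917]
eef_rot: [-19.6, 90.0, 67.3]
contact_force: [-0.1, -0.2, 0.6]
gripper_width: 0.0139
```

```bash
python3 -c "
from h import *
togo(.4772,.1572,.0915,268.9);print(r.get_state()['moment'])
"
```

```text
t 18.0 pos [0.4778 0.1579 0.0917] jaw 176.91 tilt [ 0.     0.001 -1.   ] q6 -43.7 F [-0.1 -0.2  0.6] w 0.0139
tool shares [ 0.01  0.03 -0.04] wx shares -20.07
level wx,wy,wz shares [-0.    0.01  0.  ]
[ 0.21612787  0.15860638 -0.03964598]
```

arm_command([
  {"dx": 0,"dy": 0,"dz": 0,"wx": -0.9,"wy": 0,"wz": 0},
  {"dx": 0,"dy": 0,"dz": 0,"wx": -0.9,"wy": 0,"wz": 0},
  {"dx": 0,"dy": 0,"dz": 0,"wx": -0.9,"wy": 0,"wz": 0},
  {"dx": 0,"dy": 0,"dz": 0,"wx": -0.9,"wy": 0,"wz": 0},
  {"dx": 0,"dy": 0,"dz": 0,"wx": -0.9,"wy": 0,"wz": 0},
  {"dx": 0,"dy": 0,"dz": 0,"wx": -0.9,"wy": 0,"wz": 0},
  {"dx": 0,"dy": 0,"dz": 0,"wx": -0.9,"wy": 0,"wz": 0},
  {"dx": 0,"dy": 0,"dz": 0,"wx": -0.9,"wy": 0,"wz": 0},
  {"dx": 0,"dy": 0,"dz": 0,"wx": -0.9,"wy": 0,"wz": 0},
  {"dx": 0,"dy": 0,"dz": 0,"wx": -0.9,"wy": 0,"wz": 0},
])

```text
time_s: 18.83
tcp_pos: [0.4776, 0.1579, 0.0917]
eef_rot: [-35.0, 89.9, 95.2]
contact_force: [-1.0, 0.5, 0.9]
gripper_width: 0.0136
```

```bash
python3 -c "
from h import *
togo(.4772,.1572,.0915,268.9);print(r.get_state()['moment'])
"
```

```text
t 18.8333 pos [0.4776 0.1579 0.0917] jaw -139.8 tilt [-0.     0.001 -1.   ] q6 -0.4 F [-1.   0.5  0.9] w 0.0136
tool shares [ 0.01  0.04 -0.01] wx shares -10.62
level wx,wy,wz shares [-0.    0.01  0.01]
[ 0.18172131  0.239746   -0.0002867 ]
```

arm_command([
  {"dx": 0,"dy": 0.03,"dz": 0,"wx": -0.9,"wy": 0,"wz": 0},
  {"dx": 0,"dy": 0,"dz": 0,"wx": -0.9,"wy": 0,"wz": 0},
  {"dx": 0,"dy": 0,"dz": 0,"wx": -0.9,"wy": 0,"wz": 0},
  {"dx": 0,"dy": 0,"dz": 0,"wx": -0.9,"wy": 0,"wz": 0},
  {"dx": 0,"dy": 0,"dz": 0,"wx": -0.9,"wy": 0,"wz": 0},
  {"dx": 0,"dy": 0,"dz": 0,"wx": -0.9,"wy": 0,"wz": 0},
  {"dx": 0,"dy": 0,"dz": 0,"wx": -0.9,"wy": 0,"wz": 0},
  {"dx": 0,"dy": 0,"dz": 0,"wx": -0.9,"wy": 0,"wz": 0},
  {"dx": 0,"dy": 0,"dz": 0,"wx": -0.9,"wy": 0,"wz": 0},
])

```text
time_s: 19.58
tcp_pos: [0.4776, 0.1577, 0.0917]
eef_rot: [-93.1, 89.9, 76.1]
contact_force: [-0.4, -0.0, 0.5]
gripper_width: 0.014
```

```bash
python3 -c "
from h import *
togo(.4772,.1572,.0915,268.9);print(r.get_state()['moment'])
"
```

```text
t 19.5833 pos [0.4776 0.1577 0.0917] jaw -100.78 tilt [ 0.     0.001 -1.   ] q6 38.6 F [-0.4 -0.   0.5] w 0.014
tool shares [0.01 0.03 0.01] wx shares -2.11
level wx,wy,wz shares [-0.   -0.    0.02]
[ 0.03272512  0.20456311 -0.07103904]
```

Continuing in small steps and watching the moment for the stop.

arm_command([
  {"dx": 0,"dy": 0.02,"dz": 0,"wx": -0.7,"wy": 0,"wz": 0},
  {"dx": 0,"dy": 0,"dz": 0,"wx": -0.6,"wy": 0,"wz": 0},
  {"dx": 0,"dy": 0,"dz": 0,"wx": -0.5,"wy": 0,"wz": 0},
])

```text
time_s: 19.83
tcp_pos: [0.4775, 0.1577, 0.0917]
eef_rot: [-100.4, 89.9, 77.6]
contact_force: [-0.8, -0.1, 0.3]
gripper_width: 0.0141
```

```bash
python3 -c "
from h import *
togo(.4772,.1572,.0915,268.9);print(r.get_state()['moment'])
"
```

```text
t 19.8333 pos [0.4775 0.1577 0.0917] jaw -91.98 tilt [ 0.     0.002 -1.   ] q6 47.4 F [-0.8 -0.1  0.3] w 0.0141
tool shares [0.01 0.03 0.02] wx shares -0.19
level wx,wy,wz shares [-0.   -0.    0.03]
[-0.06827049  0.14298276 -0.08314698]
```

arm_command([
  {"dx": 0,"dy": 0,"dz": 0,"wx": -0.4,"wy": 0,"wz": 0},
  {"dx": 0,"dy": 0,"dz": 0,"wx": -0.4,"wy": 0,"wz": 0},
])

```text
time_s: 20.0
tcp_pos: [0.4775, 0.1577, 0.0917]
eef_rot: [-100.3, 89.9, 81.6]
contact_force: [0.3, -0.2, 0.7]
gripper_width: 0.0141
```

```bash
python3 -c "
from h import *
togo(.4772,.1572,.0915,268.9);print(r.get_state()['moment'])
"
```

```text
t 20.0 pos [0.4775 0.1577 0.0917] jaw -88.11 tilt [ 0.     0.002 -1.   ] q6 51.3 F [ 0.3 -0.2  0.7] w 0.0141
tool shares [0.01 0.02 0.02] wx shares 0.65
level wx,wy,wz shares [-0.   -0.    0.02]
[ 0.03886635  0.17395731 -0.4812642 ]
```

arm_command([
  {"dx": 0,"dy": 0,"dz": 0,"wx": -0.4,"wy": 0,"wz": 0},
  {"dx": 0,"dy": 0,"dz": 0,"wx": -0.3,"wy": 0,"wz": 0},
  {"dx": 0,"dy": 0,"dz": 0,"wx": -0.1,"wy": 0,"wz": 0},
])

```text
time_s: 20.25
tcp_pos: [0.4777, 0.1577, 0.0917]
eef_rot: [-105.2, 89.8, 80.5]
contact_force: [0.7, 0.4, 0.2]
gripper_width: 0.015
```

```bash
python3 -c "
from h import *
togo(.4772,.1572,.0915,268.9);print(r.get_state()['moment'])
"
```

```text
t 20.25 pos [0.4777 0.1577 0.0917] jaw -84.35 tilt [ 0.     0.003 -1.   ] q6 55.1 F [0.7 0.4 0.2] w 0.015
tool shares [0.01 0.02 0.03] wx shares 1.47
level wx,wy,wz shares [ 0.   -0.01  0.03]
[ 0.02259932  0.07962297 -0.59458545]
```

arm_command([
  {"dx": 0,"dy": 0,"dz": 0,"wx": 0,"wy": 0,"wz": 0},
  {"dx": 0,"dy": 0,"dz": 0,"wx": 0,"wy": 0,"wz": 0},
  {"dx": 0,"dy": 0,"dz": 0,"wx": 0,"wy": 0,"wz": 0},
  {"dx": 0,"dy": 0,"dz": 0,"wx": 0,"wy": 0,"wz": 0},
  {"dx": 0,"dy": 0,"dz": 0,"wx": 0,"wy": 0,"wz": 0},
  {"dx": 0,"dy": 0,"dz": 0,"wx": 0,"wy": 0,"wz": 0},
], fingers=-0.2)

```text
time_s: 20.75
tcp_pos: [0.4778, 0.1576, 0.0917]
eef_rot: [-110.6, 89.9, 75.1]
contact_force: [-0.0, -0.4, 0.4]
gripper_width: 0.049
```

arm_command([
  {"dx": -0.5,"dy": 0,"dz": 0,"wx": 0,"wy": 0,"wz": 0},
  {"dx": -1,"dy": 0,"dz": 0,"wx": 0,"wy": 0,"wz": 0},
  {"dx": -1,"dy": 0,"dz": 0,"wx": 0,"wy": 0,"wz": 0},
  {"dx": -1,"dy": 0,"dz": 0,"wx": 0,"wy": 0,"wz": 0},
  {"dx": -1,"dy": 0,"dz": 0,"wx": 0,"wy": 0,"wz": 0},
  {"dx": -1,"dy": 0,"dz": 0,"wx": 0,"wy": 0,"wz": 0},
])

```text
time_s: 21.25
tcp_pos: [0.4751, 0.1554, 0.2048]
eef_rot: [23.2, 89.5, -151.2]
contact_force: [-0.1, 0.6, -0.6]
gripper_width: 0.0525
```

```bash
python3 -c "
from h import *
togo(.4772,.35,.25,268.9)
for c in('scene',):
    p,d=r.capture(c); u,v=proj(c,np.array([.477,.157,.1])).astype(int); save('k2'+c,cv2.resize(p[v-60:v+40,u-65:u+65],None,fx=6,fy=6,interpolation=cv2.INTER_CUBIC)); save('k2full',p)
"
```

```text
t 21.25 pos [0.4751 0.1554 0.2048] jaw -84.43 tilt [-0.007 -0.004 -1.   ] q6 55.0 F [-0.1  0.6 -0.6] w 0.0525
tool shares [-2.3  -9.67 -1.03] wx shares 1.45
level wx,wy,wz shares [ 0.    0.1  -0.04]
```

View pics/k2scene.png

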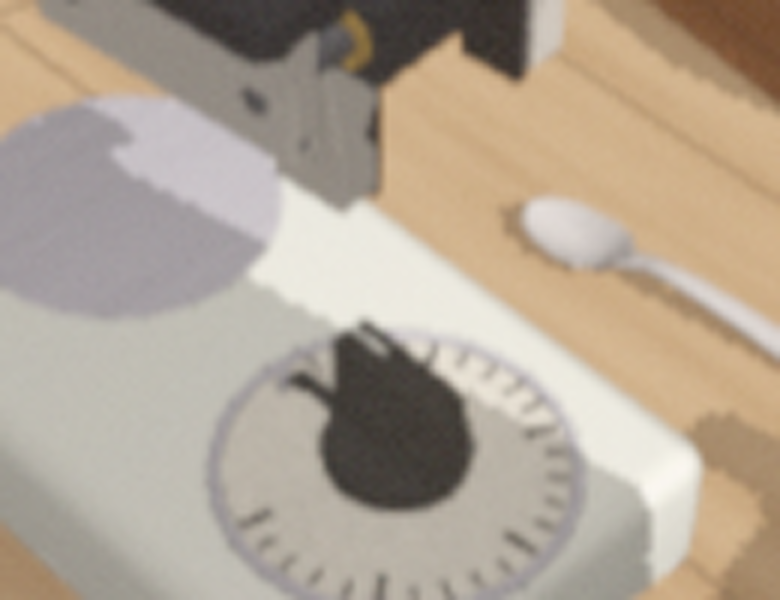

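arm_command([
  {"dx": -0.5,"dy": -1,"dz": 0,"wx": 0,"wy": 0.1,"wz": 0},
  {"dx": -0.5,"dy": -1,"dz": 0,"wx": 0,"wy": 0,"wz": 0},
  {"dx": -0.5,"dy": -1,"dz": 0,"wx": 0,"wy": 0,"wz": 0},
  {"dx": -0.5,"dy": -1,"dz": 0,"wx": 0,"wy": 0,"wz": 0},
  {"dx": 0,"dy": -1,"dz": 0,"wx": 0,"wy": 0,"wz": 0},
  {"dx": 0,"dy": -1,"dz": 0,"wx": 0,"wy": 0,"wz": 0},
  {"dx": 0,"dy": -1,"dz": 0,"wx": 0,"wy": 0,"wz": 0},
  {"dx": 0,"dy": -1,"dz": 0,"wx": 0,"wy": 0,"wz": 0},
  {"dx": 0,"dy": -1,"dz": 0,"wx": 0,"wy": 0,"wz": 0},
  {"dx": 0,"dy": -1,"dz": 0,"wx": 0,"wy": 0,"wz": 0},
  {"dx": 0,"dy": -1,"dz": 0,"wx": 0,"wy": 0,"wz": 0},
  {"dx": 0,"dy": -1,"dz": 0,"wx": 0,"wy": 0,"wz": 0},
  {"dx": 0,"dy": -1,"dz": 0,"wx": 0,"wy": 0,"wz": 0},
  {"dx": 0,"dy": -1,"dz": 0,"wx": 0,"wy": 0,"wz": 0},
  {"dx": 0,"dy": -1,"dz": 0,"wx": 0,"wy": 0,"wz": 0},
  {"dx": 0,"dy": 0,"dz": 0,"wx": 0,"wy": 0,"wz": 0},
])

```text
time_s: 22.63
tcp_pos: [0.4461, 0.4698, 0.2679]
eef_rot: [-155.5, 88.8, 30.0]
contact_force: [0.4, -0.2, 0.5]
gripper_width: 0.0525
```

```bash
cat > chk.py <<'E'
from h import *
import sys
n=sys.argv[1]
togo(.4772,.35,.25,268.9)
p,d=r.capture('top'); save(n,p); save(n+'c',cv2.resize(p[80:320,130:450],None,fx=2.4,fy=2.4,interpolation=cv2.INTER_CUBIC)); save(n+'k',cv2.resize(p[155:290,175:270],None,fx=4.4,fy=4.4,interpolation=cv2.INTER_CUBIC))
m,f=K('top'); v,u=np.nonzero(d>0); dd=d[v,u]
X=(np.c_[(u-m['cx'])/f*dd,(v-m['cy'])/f*dd,dd]-np.array(m['t']))@np.array(m['R'])
k=(np.hypot(X[:,0]-.478,X[:,1]-.157)<.03)&(X[:,2]>.095)&(X[:,2]<.11); Q=X[k]; print('bar',k.sum(),cv2.minAreaRect(Q[:,:2].astype(np.float32)*1000))
e=np.linalg.eigh(np.cov(Q[:,:2].T))[1][:,1]; print('pca deg',np.degrees(np.arctan(e[1]/e[0])))
k=(X[:,2]>.057)&(X[:,2]<.063)&(X[:,0]>.40)&(X[:,0]<.66)&(X[:,1]>.06)&(X[:,1]<.25); Q=X[k]
q=Q[:,:2].astype(np.float32)*1000; print('casing',k.sum(),cv2.minAreaRect(q))
# plate centre vs knob axis
k=(X[:,2]>.074)&(X[:,2]<.085)&(np.hypot(X[:,0]-.6,X[:,1]-.155)<.06); (cx,cy),rr=cv2.minEnclosingCircle(X[k][:,:2].astype(np.float32)*1000); print('plate',cx,cy,rr,X[k].mean(0))
for z0 in(.0855,): 
    k=(np.hypot(X[:,0]-.551,X[:,1]+.2445)<.03)&(X[:,2]>z0); print('w head top',X[k].mean(0),k.sum()); k=(np.hypot(X[:,0]-.551,X[:,1]+.2445)<.03)&(X[:,2]>.057)&(X[:,2]<.063);print('shoulder',X[k].mean(0),k.sum())
E
python3 chk.py f1
```

```text
t 22.6333 pos [0.4461 0.4698 0.2679] jaw -84.56 tilt [ 0.018  0.011 -1.   ] q6 31.1 F [ 0.4 -0.2  0.5] w 0.0525
tool shares [ 0.86  6.12 -0.97] wx shares 1.43
level wx,wy,wz shares [ 0.   -0.24  0.11]
bar 163 ((477.3497619628906, 156.39422607421875), (40.516517639160156, 13.98338794708252), 1.956241488456726)
pca deg 0.30198639360897017
casing 4575 ((532.739990234375, 156.30349731445312), (221.04241943359375, 145.16200256347656), 0.15670539438724518)
plate 599.8331909179688 157.0364990234375 49.57375717163086 [0.59946218 0.15688804 0.07944747]
w head top [ 0.55067131 -0.24485514  0.08858378] 109
shoulder [ 0.54881941 -0.23993397  0.06000833] 191
```

View pics/f1c.png

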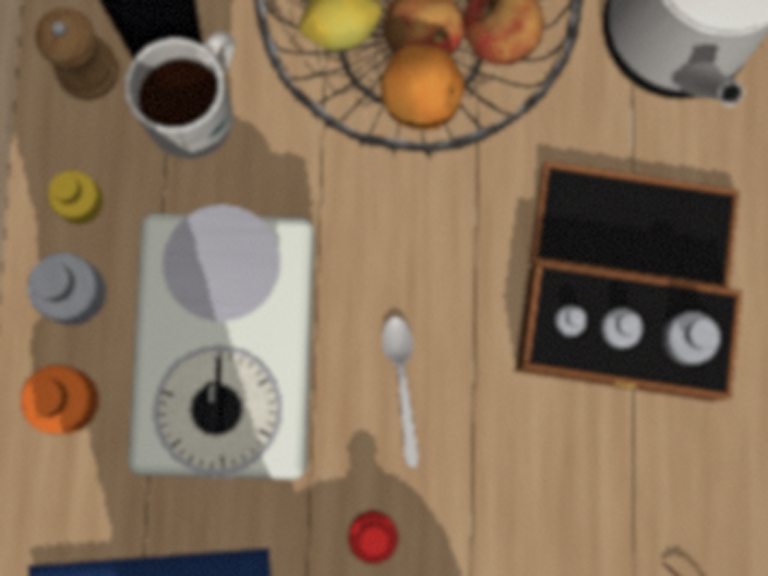

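View pics/f1k.png

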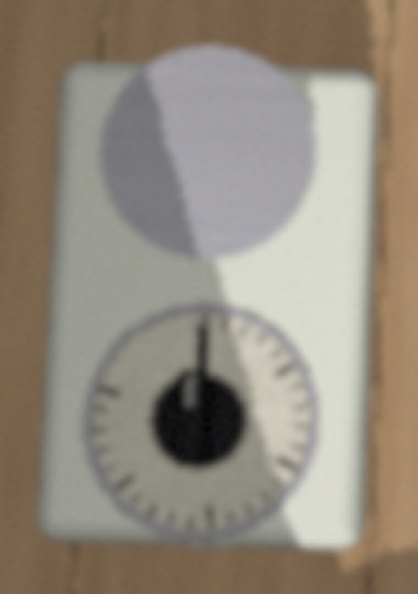

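arm_command([
  {"dx": 0,"dy": 0,"dz": 0,"wx": 0,"wy": 0,"wz": 0},
  {"dx": 0,"dy": 0,"dz": 0,"wx": 0,"wy": 0,"wz": 0},
  {"dx": 0,"dy": 0,"dz": 0,"wx": 0,"wy": 0,"wz": 0},
])

```text
time_s: 22.93
tcp_pos: [0.4458, 0.4678, 0.2681]
eef_rot: [-157.7, 88.9, 27.8]
contact_force: [0.7, -0.1, 0.3]
gripper_width: 0.0522
```

```bash
python3 -c "
from h import *
togo(.45,.47); print(r.close_job())"
```

```text
t 22.9333 pos [0.4458 0.4678 0.2681] jaw -84.56 tilt [ 0.018  0.009 -1.   ] q6 31.2 F [ 0.7 -0.1  0.3] w 0.0522
tool shares [ 0.   -0.09 -0.22] wx shares None
level wx,wy,wz shares [ 0.   -0.23  0.1 ]
the job is handed in; nothing more can be done
None
```

I pressed the smaller grey weight, the one on the plate, fully down into the empty cutout. I then turned the reset knob counter-clockwise until it hit its zero stop, and handed the job in at 22.9 s of the 67 s allowed. No verdict is reported.

**Weight:** The push reached about 32 N without the weight sinking any further. The head's top measured 87.6 to 88.6 mm above the table, against 88 mm expected at full depth. The shoulder was level at about 60 mm, and the weight sat about 0.6 mm off the fitted cutout centre in the top camera.

**Knob:** The twisting moment rose to 0.59 N m and the bar slipped in the grip, so the stop was reached. The bar's direction came out at 0.3° by one fit and 2.0° by another, against a scale yaw of 0.2 to 0.3°. Both are within the 3.4° (0.06 rad) allowed. The final top picture shows the peak hand on the zero mark.

**Rest of the scene:** By eye in the final top picture, the teaspoon and mug had not moved. The arm ended clear of everything.

**Disagreements:** The scene camera read about 3 mm lower in x than the arm and the top camera, so I went mainly by the top camera and the arm's own pose. The contact force also read -11.5 N vertically for a moment during the press, a sign I did not expect; it then rose to +23 and +32 N.

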